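# Clamp a turned barrel in the drilling cradle

## Task

Lift the jig's sprung clamp bar out of its keeper and turn it well aside, then lay the loose wooden barrel from the tray into the V cradle and slide it along against the sprung plunger of the end stop until the plunger is felt to bottom out, pressing lightly. Turn the bar back over the barrel and lower it into the keeper slot so that its pad clamps the barrel while it still touches the plunger, then let go; be gentle throughout (no ramming, dropping or letting the bar snap down) and leave everything else on the table where it is.

Things in the scene. Friction and masses are not known exactly. Their poses are not given: they have to be found in the camera images.
- jig: Clamping jig, fixed: plywood base plate 210 x 170 x 12 mm carrying the cradle, end stop, keeper, post and clamp bar. Origin: centre of the base plate's underside. z up; -x is the front, where the bar's wooden knob stands when the bar is closed; the cradle (and so the barrel when laid in) runs along y. All jig offsets below are in this frame. The post of the bar stands at x = +70, y = 0.
- cradle: Wooden V cradle, same origin and axes as the jig: two 90 degree V blocks, 14 mm wide, at y = -47 and +47 mm, tops z = 47, x = +-30; between them y = -40 to 40, x = -55 to 55 is clear for fingers down to z = 12. A 36 mm barrel in it has its axis along y at x = 0, z = 48 and drags some 1 to 3 N when slid. Laid in with its centre at y = +24 it clears the stop however that is set.
- end_stop: End stop at the cradle's -y end, same origin and axes as the jig: from a steel block a rod with a sprung plunger (rubber tip, 20 mm diameter) reaches towards +y on the barrel's axis (x = 0, z = 48). The rod's reach is set anew each time and is NOT given: the tip's face rests somewhere between y = -64 and -46 mm. The plunger gives 4 mm under a weak spring (at most 1.6 N), then it is solid.
- keeper: Steel keeper fork at the jig's front (x = -75 to -61), same origin and axes as the jig: a slot 19 mm wide (y = -9.5 to +9.5) for the 16 mm wide bar, between a tall cheek on the -y side (top at z = 110) and a low cheek on the +y side (top at z = 82). The bar cannot turn until its underside is above the low cheek (lift over 18 mm); turned back, it meets the tall cheek just past the closed position (rigid).
- clamp_bar: Flat aluminium clamp bar, 16 mm wide, 12 mm thick, with a rubber pad 26 x 20 mm under it over the cradle and an upright wooden knob at its free end. Origin on the post's axis, 56 mm above the table when fully down; the bar runs along its own -x (pad 70 mm and knob 170 mm from the axis). Bar underside 8 mm, top 20 mm, pad underside 2 mm above this origin.
- knob (a point): Grip point of the clamp bar's upright flat-sided wooden knob: 16 mm thick across the bar, 24 mm along it, 46 mm tall; the point is on its middle, 26 mm above the bar's top face and 20 mm below the knob's top, 102 mm above the table when the bar is fully down, 170 mm from the post's axis. Pinch it firmly (60 N or more) across the bar from above and turn the hand along with the bar; it can creep down in the fingers.
- bar_turn (a joint): Turn of the bar about the upright post, rad: 0 = closed, over the cradle in line with the keeper slot; grows as the knob swings from the jig's -x towards its +y side (at angle a the knob is at x = 70 - 170 cos a, y = 170 sin a, mm); travel -0.2 to 1.75. Light friction: it stays where it is turned to. Aside means over 1.0 rad; about 1.35 leaves ample room.
- bar_lift (a joint): Height of the bar above its lowest position, m, 0 to 0.034; a spring and its weight pull it down with about 6 N at 0 to 9 N at the top, so it snaps down if let go while lifted (faster than 0.4 m/s downwards is too fast). It starts at 0. Lift it 22 to 30 mm to turn it. With the barrel clamped it rests at about 0.007, the pad on the barrel's top.
- barrel_mid (a point): Centre of the loose turned wooden barrel: plain cylinder 36 mm diameter, 120 mm long, about 100 to 210 g, with fine turned rings; its own y runs along its axis (both ends alike). It lies on the tray between low slats, axis along the tray's y, its centre 28 mm above the table.
- tray: Plywood tray board 110 x 250 x 10 mm, fixed; origin centre of underside. The barrel lies about 30 mm to its -y side on two pairs of slats that are 6 mm high, under the barrel's ends; between the slats the fingers may reach down to the board.
- wheel_tray: Small wooden wheel, 42 mm diameter, 16 mm thick, lying on the tray at its +y end; leave alone. Origin under its centre.
- wheel_big: Wooden wheel, 68 mm diameter, 20 mm thick, lying on the table; leave alone. Origin under its centre.
- toy_car: Wooden toy car, 120 x 76 x 68 mm; leave alone. Origin under its centre.
- turned_pot: Dark turned wooden lidded pot, 68 mm diameter, 98 mm tall; leave alone. Origin under its centre.
- mallet: Hammer lying on the table; leave alone.
- blank_short: Short thick wooden blank standing upright, 54 mm diameter, 70 mm tall; leave alone. Origin under its centre.
- oil_jar: Amber jar, 60 mm diameter, 80 mm tall; leave alone. Origin under its centre.
- stop_block (a point): Middle of the top of the end stop's steel block (36 x 12 mm, jig y = -85 to -73, top at z = 62). The barrel is home when the plunger has bottomed out: press with over 4 N for 0.2 s; over 20 N is too much. When the barrel is let go, the spring may creep it back by up to 3 mm until friction in the V holds it, still touching: that is normal.
Not all that is in view belongs to the job. Leave any blue or purple look-alike of the part that bears barrel_mid alone.

How it is judged (in metres and radians):
On the way, in this order (a step that is already met when the one before it is completed fails the run):
1. the clamp bar is turned aside by over 1.0 rad (value of joint bar_turn above 1 rad), for 0.1 s.
2. the barrel lies in the V cradle (centre within 3 mm of the cradle's axis line) and presses on the end stop with over 4 N for 0.2 s, the bar still aside (contact force between barrel and end_stop above 4 N and x of barrel_mid in the frame of jig between -0.003 and 0.003 m and z of barrel_mid in the frame of jig below 0.051 m and value of joint bar_turn above 1 rad), for 0.2 s.
At the end, for the whole second after the job is handed in: The barrel rests in the V cradle (within 3 mm sideways and in height, 0.05 rad; centre -12 to +18 mm along it), still touching the plunger (over 0.1 N); the bar is closed in the keeper slot (within 0.03 rad), its pad bearing on the barrel with over 3 N (lift 4 to 10 mm) (x of barrel_mid in the frame of jig between -0.003 and 0.003 m and z of barrel_mid in the frame of jig between 0.045 and 0.051 m and angle between the y axis of barrel_mid and the y axis of jig, either way round below 0.05 rad and value of joint bar_turn between -0.03 and 0.03 rad and value of joint bar_lift between 0.004 and 0.01 m and contact force between clamp_bar and barrel above 3 N and linear speed of barrel below 0.02 m/s and y of barrel_mid in the frame of jig between -0.012 and 0.018 m and contact force between barrel and end_stop above 0.1 N).
It fails at once if the barrel rammed into the end stop with over 20 N (contact force between barrel and end_stop above 20 N).
It fails at once if the barrel dropped or pressed into the cradle, or pressed on by the clamp bar, with over 45 N (contact force between barrel and cradle above 45 N or contact force between clamp_bar and barrel above 45 N).
It fails at once if the clamp bar forced against the keeper with over 25 N (contact force between clamp_bar and keeper above 25 N).
It fails at once if the clamp bar let go to snap down (over 0.4 m/s) (velocity of joint bar_lift below -0.4 m/s).
It fails at once if another thing on the table moved by over 20 mm (distance of any of wheel_tray, wheel_big, toy_car, turned_pot, mallet, blank_short, oil_jar from where it was at the start of the episode above 0.02 m).
It also fails if it takes over 72 s, if anything falls off the work surface, if the arm or the gripper's body presses on something with over 40 N, if the wrist force passes 120 N, or if a joint passes its speed limit or range.

## Robot

A 6-joint arm with a two-finger parallel gripper is mounted at the origin on the work surface. World frame = base frame: x ahead of the robot, y to its left, z up, the work surface at z = 0. Lengths are in mm, angles in rad, forces in N, time in s.
With the tool pointing down it reaches from about 350 to 775 mm from the base axis. Payload 7.3 kg.
Tool frame: the origin (TCP) lies on the centre line of the jaws, within the pads' length; the fingertips stand 17 mm ahead of it and the grasp point (between the pads) lies 2 mm behind it; z points along the fingers, y is the line along which they close (so a half turn about z gives the same grasp; the last joint's range is limited). The gripper opens to 92 mm and grips with 3 to 60 N. Pads are 19 mm wide; open, the fingers measure 130 mm over their backs; the gripper's body (75 mm by 190 mm) begins 47 mm behind the grasp point.
Start: joints at [1.188, 0.342, 1.524, -0, 1.275, -0.146], TCP at [123.144, 510.371, 243.741] pointing down, gripper open.
Joint ranges: [-2.53, 2.53], [-0.77, 2.02], [0.04, 2.7], [-1, 4.14], [0.28, 2.66], [-3.11, 3.11]. Speed limits (rad/s): [2.57, 2.57, 3.14, 3.14, 3.14, 3.14].

## Interface

Orientations are given as [roll, pitch, yaw] about the fixed x, y, z axes, in that order (R = Rz(yaw) Ry(pitch) Rx(roll)).
In Python, from plant import bot gives the robot as it stands. The module is installed in compiled form; this text tells all that it offers.
- The arm moves only by the shell command python3 -m pendant 'ROWS'. ROWS is JSON, a list of rows, each a list of 3 entries, a list of its own where there are three numbers: the shift along the world's x, y, z as a fraction of full scale, then the turn, a rotation vector about the world's x, y, z as a fraction of full scale, then the opening, from -1 (shut) to 1 (fully open), so that 0 is half open. In form: [[[tx, ty, tz], [rx, ry, rz], claw], ...]. A call has exactly 10 rows; each row shifts and turns the commanded pose from where the row before left it; what a row does not reach is not made up. Full scale, the value 1, is 30 mm for a shift and 0.12 rad for a turn. A row lasts 1/12 s, in which the tool goes at most 41.7 mm and 7.16 degrees, less where a joint would pass 70% of its speed; a pose out of reach is approached as far as the arm can. A call with a number of a shift or a turn outside -1 to 1 is refused whole. A call with a gripper value outside its range is refused whole. The fingers move at their own pace and stop on an object; the grip force is fixed at half the most. Time passes only in rows, so rows that do not move let the fingers close, or fill a call up. It gives the time, the measured TCP pose, the force, the opening and the grip force at its end, in the units of the state.
- bot.get_obs(): the state, without advancing time (a new reading comes with each control period).
- bot.capture(name): name is "side" or "top"; returns the picture (480x640x3 uint8, blue, green, red); there is no depth.
- bot.camera_params(name): a dict with "fovy" (degrees; the focal length in pixels is half the picture's height over the tangent of half this angle, whatever the lens; pixels are square), "cx", "cy" (the principal point, pixels), "camera_from_world" (4x4, takes a point from world to camera coordinates). Camera axes: x right, y down, z forward; pixel columns grow to the right and rows downward; lengths in mm; the calibration is good to about 2 mm. A picture is of the moment at which its call begins. camera_params takes no time and is no camera call.
- bot.close_job(): hands the job in; it is judged then, once.
The state is a dict: "time": time; "joint_positions": joint angles; "dq": joint speeds; "tau": joint torques, N m; "tool_pos": TCP position; "tcp_rot": TCP orientation; "contact_force": force on the tool from outside, world axes, zero at the start; "moment": the same for the moment, N m; "grip_width": finger opening in mm; "finger_force": force on a finger pad.
Only numpy, scipy, OpenCV 4.12 (cv2) and the standard library are available. Lean on these libraries where they do the work, as an engineer would, in place of code of your own. Each camera call takes 0.05 s, during which the arm holds its last target. There are 200 camera calls.

## Working session

There is one attempt and no reset: what is moved stays moved. The work goes in short steps, Python scripts to look and compute and a shell command to move; the robot and the scene stay as the last step left them, time stands still between calls to the robot, and variables do not carry over. Pictures are saved under pics/ and viewed, at most 10 in all, crops included, and the job is handed in when it is done.

```bash
mkdir -p pics; python3 - <<'E'
from plant import bot
import cv2
for n in("top","side"):
    cv2.imwrite(f"pics/{n}0.png",bot.capture(n)); p=bot.camera_params(n); print(n,p)
print(bot.get_obs())
E
```

```text
top {'fovy': 47.8529748186976, 'cx': 321.0619896444851, 'cy': 239.52260361190307, 'camera_from_world': array([[ 2.78364586e-02, -9.99610805e-01,  1.83590970e-03,
        -3.91194087e+01],
       [-9.94464567e-01, -2.78792115e-02, -1.01306338e-01,
         4.80194151e+02],
       [ 1.01318094e-01,  9.94262532e-04, -9.94853585e-01,
         1.36026856e+03],
       [ 0.00000000e+00,  0.00000000e+00,  0.00000000e+00,
         1.00000000e+00]])}
side {'fovy': 49.22957343357923, 'cx': 307.28167313776055, 'cy': 237.08778295636063, 'camera_from_world': array([[ 9.88862200e-01, -1.48366236e-01, -1.17901829e-02,
        -4.72601149e+02],
       [-1.19515865e-01, -7.44365357e-01, -6.56990238e-01,
         1.10508235e+02],
       [ 8.86989653e-02,  6.51081927e-01, -7.53806884e-01,
         1.28883226e+03],
       [ 0.00000000e+00,  0.00000000e+00,  0.00000000e+00,
         1.00000000e+00]])}
{'time': 0.1, 'joint_positions': array([ 1.18802225e+00,  3.42632906e-01,  1.52491278e+00, -3.28345122e-06,
        1.27542629e+00, -1.46014158e-01]), 'dq': array([ 0.00185181, -0.00211033, -0.00172018,  0.00039844,  0.00185882,
        0.0024381 ]), 'tau': array([ 2.66483643e-03, -4.32006741e+01, -2.44694781e+01,  7.19963992e-02,
        5.25870267e-02, -5.60752324e-05]), 'tool_pos': array([122.99734742, 510.03421033, 243.12794973]), 'tcp_rot': array([-3.14022755e+00, -1.97579529e-04,  2.90483356e+00]), 'contact_force': array([ 0.28389155, -0.16002884, -0.07822311]), 'moment': array([-0.00422815,  0.06183808, -0.01102115]), 'finger_force': 0.0, 'grip_width': 91.7103801617373}
```

View pics/top0.png

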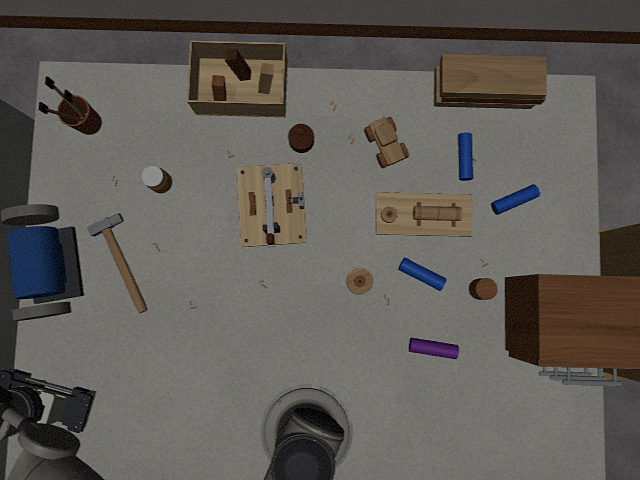

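View pics/side0.png

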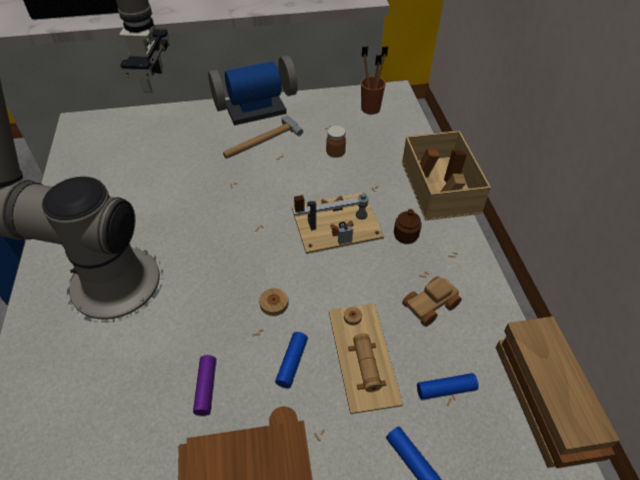

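Top view: the jig is at about (237–306, 164–247), with its knob at (270,238) towards the robot and the end stop on the right. The barrel is at (437,213) on the tray at (376–472, 193–237). The side view agrees. Next I'll measure the plates.

```bash
cat >h.py <<'E'
import numpy as np,cv2
from plant import bot
def ray(n,u,v):
    p=bot.camera_params(n);T=p["camera_from_world"];f=240/np.tan(np.radians(p["fovy"]/2))
    d=T[:3,:3].T@np.array([(u-p["cx"])/f,(v-p["cy"])/f,1]);return -T[:3,:3].T@T[:3,3],d
def onz(n,u,v,z):
    c,d=ray(n,u,v);return c+d*(z-c[2])/d[2]
def pix(n,P):
    p=bot.camera_params(n);T=p["camera_from_world"];f=240/np.tan(np.radians(p["fovy"]/2))
    q=T[:3,:3]@np.array(P)+T[:3,3];return np.array([p["cx"]+f*q[0]/q[2],p["cy"]+f*q[1]/q[2]])
E
python3 - <<'E'
from h import *
im=cv2.imread("pics/top0.png");hsv=cv2.cvtColor(im,cv2.COLOR_BGR2HSV)
m=((hsv[...,1]>60)&(hsv[...,0]<30)&(hsv[...,2]>60)).astype(np.uint8)*255
for name,(x0,y0,x1,y1),z in(("jig",(225,155,315,255),12),("tray",(365,185,480,245),10)):
    s=np.zeros_like(m);s[y0:y1,x0:x1]=m[y0:y1,x0:x1]
    s=cv2.morphologyEx(s,cv2.MORPH_CLOSE,np.ones((9,9)))
    c=max(cv2.findContours(s,0,2)[0],key=cv2.contourArea)
    P=np.array([onz("top",u,v,z)[:2] for u,v in c[:,0]],np.float32)
    r=cv2.minAreaRect(P);print(name,r,cv2.boxPoints(r).round(1).tolist())
a=cv2.resize(im[155:260,225:320],None,fx=6,fy=6,interpolation=2)[:600,:570]
b=cv2.imread("pics/side0.png");b=cv2.resize(b[180:260,280:395],None,fx=6,fy=6,interpolation=2)
cv2.imwrite("pics/jig0.png",a);cv2.imwrite("pics/jigs0.png",b)
t=cv2.resize(im[185:245,370:480],None,fx=7,fy=7,interpolation=2);cv2.imwrite("pics/tray0.png",t)
E
```

```text
jig ((570.9315795898438, 107.33131408691406), (209.5304718017578, 169.04690551757812), 5.456734657287598) [[458.6000061035156, 181.5], [474.70001220703125, 13.199999809265137], [683.2999877929688, 33.20000076293945], [667.2000122070312, 201.39999389648438]]
tray ((556.9881591796875, -290.11328125), (109.83136749267578, 247.43028259277344), 0.2480894923210144) [[501.5, -166.60000610351562], [502.6000061035156, -414.1000061035156], [612.4000244140625, -413.6000061035156], [611.4000244140625, -166.1999969482422]]
```

View pics/jig0.png

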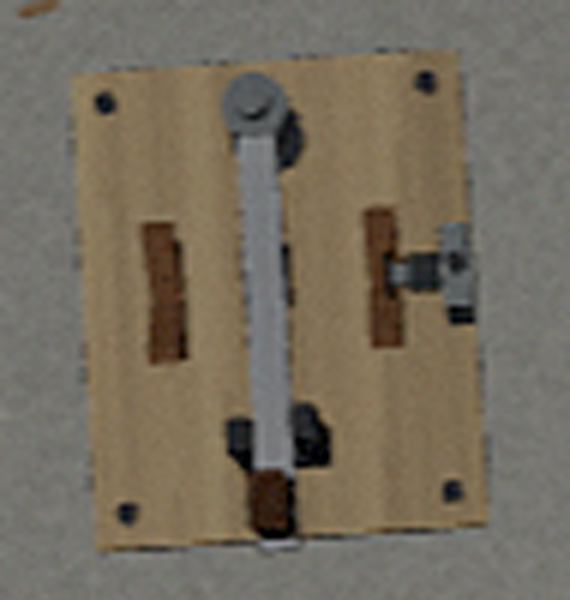

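View pics/tray0.png

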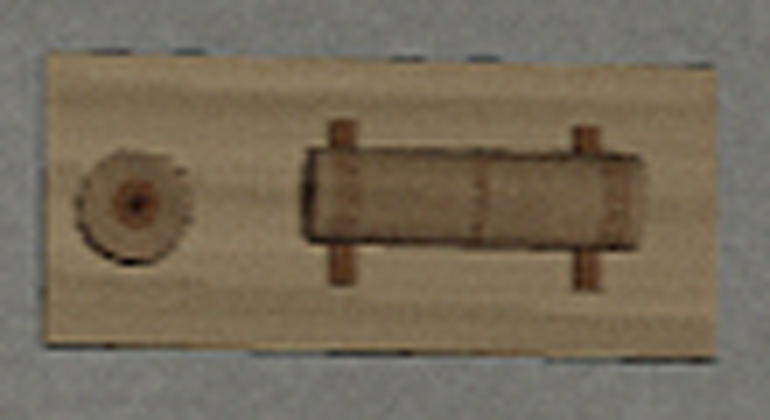

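Both plates come out at their given sizes: jig yaw about +0.095 rad, tray yaw about 0. Next, check the knob and barrel predictions against the picture.

```bash
cat >>h.py <<'E'
JC=np.array([570.9,107.3]);JY=0.0954
def jw(x,y,z):
    c,s=np.cos(JY),np.sin(JY);return np.array([JC[0]+c*x-s*y,JC[1]+s*x+c*y,z])
def wj(p):
    c,s=np.cos(JY),np.sin(JY);d=np.array(p[:2])-JC;return np.array([c*d[0]+s*d[1],-s*d[0]+c*d[1]])
E
python3 - <<'E'
from h import *
print("knob",jw(-100,0,102),pix("top",jw(-100,0,122)),"seen ~270.3,238")
print("post",pix("top",jw(70,0,78)),"stop",pix("top",jw(0,-79,62)))
print("barrel",onz("top",437.7,213.3,32), "ends",onz("top",414,213,28),onz("top",461.4,213.8,28))
print("tray->barrel", 557+.0043*30,-290-30)
print("side barrel", pix("side",[557,-320,28]), "side knob", pix("side",jw(-100,0,122)))
E
python3 -m pendant '[[[0.726,-0.859,0],[0,0,0.173],0.1],[[0.726,-0.859,0],[0,0,0.173],0.1],[[0.726,-0.859,0],[0,0,0.173],0.1],[[0.726,-0.859,0],[0,0,0.173],0.1],[[0.726,-0.859,0],[0,0,0.173],0.1],[[0.726,-0.859,0],[0,0,0.173],0.1],[[0.726,-0.859,0],[0,0,0.173],0.1],[[0.726,-0.859,0],[0,0,0.173],0.1],[[0.726,-0.859,0],[0,0,0.173],0.1],[[0.726,-0.859,0],[0,0,0.173],0.1]]'
python3 -m pendant '[[[0.726,-0.859,0],[0,0,0.173],0.1],[[0.726,-0.859,0],[0,0,0.173],0.1],[[0.726,-0.859,0],[0,0,0.173],0.1],[[0.726,-0.859,0],[0,0,0.173],0.1],[[0.726,-0.859,0],[0,0,0.173],0.1],[[0.726,-0.859,0],[0,0,0.173],0.1],[[0,0,-0.5],[0,0,0],0.1],[[0,0,-0.6],[0,0,0],0.1],[[0,0,-0.6],[0,0,0],0.1],[[0,0,-0.3],[0,0,0],0.1]]'
```

```text
knob [471.35471298  97.77446426 102.        ] [269.14126329 237.99384966] seen ~270.3,238
post [266.85017838 172.12483652] stop [300.51599006 198.82736062]
barrel [ 556.13054883 -322.23725461   32.        ] ends [ 555.82631686 -262.2588813    28.        ] [ 557.17346279 -383.94304038   28.        ]
tray->barrel 557.129 -320
side barrel [366.49990468 361.69199698] side knob [298.25501266 197.36326523]
time: 0.93
tool_pos: [341.5, 251.2, 243.6]
tcp_rot: [3.142, -0.0, 3.113]
contact_force: [1.1, 0.2, -0.5]
grip_width: 50.5
finger_force: 0.0
time: 1.77
tool_pos: [470.5, 97.7, 181.5]
tcp_rot: [3.141, -0.004, -3.047]
contact_force: [-0.4, 0.5, -0.2]
grip_width: 50.8
finger_force: 0.0
```

```bash
python3 - <<'E'
from h import *
im=cv2.imread("pics/top0.png").astype(int);hsv=cv2.cvtColor(im.astype(np.uint8),cv2.COLOR_BGR2HSV)
s=hsv[...,1];v=hsv[...,2]
for r in range(185,228,6):
    c=[u for u in range(255,285) if s[r,u]<45 and v[r,u]>90]
    p=onz("top",np.mean(c)+0,r,76); print(r,min(c),max(c),wj(p).round(1))
for r in range(232,246,2):
    print(r,[(int(s[r,u]),int(v[r,u])) for u in range(262,280)])
E
```

```text
185 265 271 [37.7 -0.8]
191 265 271 [22.6  0.1]
197 265 271 [7.5 0.9]
203 266 271 [-7.7  0.6]
209 266 272 [-22.8   0.2]
215 266 272 [-37.8   1.1]
221 267 273 [-52.9  -0.5]
227 267 272 [-67.7   1.6]
232 [(88, 134), (95, 132), (94, 109), (0, 0), (255, 2), (20, 101), (12, 145), (15, 137), (18, 139), (13, 136), (8, 134), (12, 108), (143, 16), (0, 0), (39, 13), (70, 33), (122, 25), (72, 46)]
234 [(85, 129), (87, 123), (89, 134), (94, 117), (166, 63), (138, 63), (200, 46), (196, 52), (172, 46), (255, 36), (50, 61), (19, 81), (56, 105), (89, 129), (86, 125), (85, 129), (82, 137), (82, 133)]
236 [(84, 131), (84, 127), (95, 126), (92, 122), (109, 75), (148, 43), (161, 49), (175, 48), (134, 55), (170, 48), (255, 36), (36, 28), (72, 95), (86, 130), (90, 124), (93, 121), (89, 129), (86, 133)]
238 [(81, 135), (90, 125), (94, 127), (94, 114), (135, 64), (183, 46), (201, 47), (132, 52), (141, 58), (187, 49), (186, 37), (0, 0), (84, 73), (74, 120), (93, 121), (85, 126), (87, 126), (86, 133)]
240 [(86, 133), (86, 125), (88, 124), (85, 123), (86, 83), (205, 41), (181, 48), (153, 50), (180, 51), (146, 47), (143, 32), (64, 32), (65, 82), (88, 113), (95, 124), (90, 125), (85, 129), (80, 137)]
242 [(87, 138), (81, 129), (81, 129), (95, 116), (107, 79), (228, 38), (184, 50), (178, 53), (168, 53), (141, 65), (176, 55), (0, 0), (65, 55), (81, 107), (86, 128), (84, 127), (93, 131), (90, 130)]
244 [(90, 147), (88, 136), (95, 132), (94, 135), (80, 144), (77, 126), (94, 65), (0, 0), (255, 2), (0, 0), (158, 21), (14, 53), (38, 54), (98, 60), (88, 84), (78, 62), (42, 54), (27, 65)]
```

```bash
python3 -m pendant '[[[0,0,-0.6],[0,0,0],0.0],[[0,0,-0.6],[0,0,0],0.0],[[0,0,-0.6],[0,0,0],0.0],[[0,0,-0.5],[0,0,0],0.0],[[0,0,-0.27],[0,0,0],0],[[0,0,0],[0,0,0],-0.3],[[0,0,0],[0,0,0],-0.4],[[0,0,0],[0,0,0],-0.5],[[0,0,0],[0,0,0],-0.5],[[0,0,0],[0,0,0],-0.5]]'
```

```text
time: 2.6
tool_pos: [472.1, 98.1, 107.5]
tcp_rot: [3.142, 0.002, -3.046]
contact_force: [-0.3, -0.2, 0.1]
grip_width: 23.5
finger_force: 0.0
```

```bash
python3 -m pendant '[[[0,0,-0.28],[0,0,0],-0.5],[[0,0,0],[0,0,0],-0.55],[[0,0,0],[0,0,0],-0.6],[[0,0,0],[0,0,0],-0.65],[[0,0,0],[0,0,0],-0.7],[[0,0,0],[0,0,0],-1],[[0,0,0],[0,0,0],-1],[[0,0,0],[0,0,0],-1],[[0,0,0],[0,0,0],-1],[[0,0,0],[0,0,0],-1]]'
```

```text
time: 3.43
tool_pos: [471.5, 98.1, 98.2]
tcp_rot: [3.141, -0.0, -3.046]
contact_force: [-1.2, 2.1, -1.5]
grip_width: 16.1
finger_force: 30.0
```

Gripped with little side force. Lift 28 mm gently.

```bash
python3 -m pendant '[[[0,0,0.1],[0,0,0],-1],[[0,0,0.1],[0,0,0],-1],[[0,0,0.12],[0,0,0],-1],[[0,0,0.12],[0,0,0],-1],[[0,0,0.12],[0,0,0],-1],[[0,0,0.12],[0,0,0],-1],[[0,0,0.12],[0,0,0],-1],[[0,0,0.1],[0,0,0],-1],[[0,0,0],[0,0,0],-1],[[0,0,0],[0,0,0],-1]]'
python3 - <<'E'
from h import *
cv2.imwrite("pics/s1.png",cv2.resize(bot.capture("side")[150:270,250:410],None,fx=5,fy=5,interpolation=2))
E
```

```text
time: 4.27
tool_pos: [472.4, 98.1, 125.7]
tcp_rot: [3.141, 0.002, -3.046]
contact_force: [6.1, 2.3, -7.2]
grip_width: 16.0
finger_force: 30.0
```

View pics/s1.png

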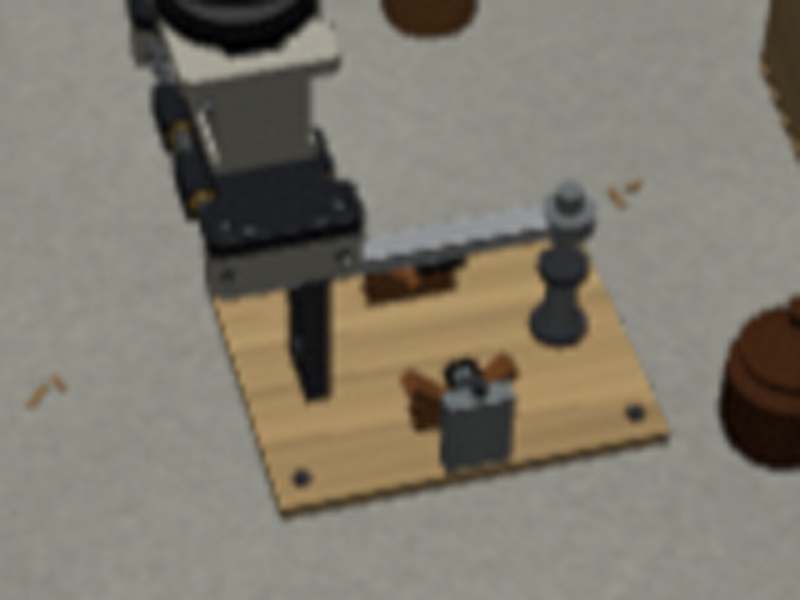

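The bar is up about 27 mm: there is a gap at the post collar and the spring load reads 7 N. Work out the arc increments.

```bash
python3 - <<'E'
from h import *
P=np.array([471.4,97.8])-jw(70,0,0)[:2]
A=np.r_[0,.05,np.arange(.15,1.4,.1)]
R=lambda a:np.array([[np.cos(a),np.sin(a)],[-np.sin(a),np.cos(a)]])@P
for a,b in zip(A[:-1],A[1:]): print(round(b,2),((R(b)-R(a))/30).round(3),round((a-b)/.12,3))
print(R(1.35)+jw(70,0,0)[:2])
E
```

```text
0.05 [-0.02   0.283] -0.417
0.15 [0.003 0.566] -0.833
0.25 [0.059 0.563] -0.833
0.35 [0.115 0.554] -0.833
0.45 [0.17 0.54] -0.833
0.55 [0.223 0.521] -0.833
0.65 [0.274 0.496] -0.833
0.75 [0.322 0.466] -0.833
0.85 [0.367 0.431] -0.833
0.95 [0.408 0.393] -0.833
1.05 [0.445 0.35 ] -0.833
1.15 [0.478 0.304] -0.833
1.25 [0.506 0.254] -0.833
1.35 [0.529 0.203] -0.833
[587.75440378 275.50153957]
```

```bash
python3 -m pendant '[[[-0.02,0.283,0],[0,0,-0.417],-1],[[0.003,0.566,0],[0,0,-0.833],-1],[[0.059,0.563,0],[0,0,-0.833],-1],[[0.115,0.554,0],[0,0,-0.833],-1],[[0.17,0.54,0],[0,0,-0.833],-1],[[0.223,0.521,0],[0,0,-0.833],-1],[[0.274,0.496,0],[0,0,-0.833],-1],[[0,0,0],[0,0,0],-1],[[0,0,0],[0,0,0],-1],[[0,0,0],[0,0,0],-1]]'
```

```text
time: 5.15
tool_pos: [496.5, 203.4, 125.1]
tcp_rot: [3.142, 0.001, 2.588]
contact_force: [4.7, -0.1, -8.2]
grip_width: 15.9
finger_force: 30.1
```

```bash
python3 -m pendant '[[[0.322,0.466,0],[0,0,-0.833],-1],[[0.367,0.431,0],[0,0,-0.833],-1],[[0.408,0.393,0],[0,0,-0.833],-1],[[0.445,0.35,0],[0,0,-0.833],-1],[[0.478,0.304,0],[0,0,-0.833],-1],[[0.506,0.254,0],[0,0,-0.833],-1],[[0.529,0.203,0],[0,0,-0.833],-1],[[0,0,0],[0,0,0],-1],[[0,0,0],[0,0,0],-1],[[0,0,0],[0,0,0],-1]]'
python3 -m pendant '[[[0,0,-0.12],[0,0,0],-1],[[0,0,-0.12],[0,0,0],-1],[[0,0,-0.12],[0,0,0],-1],[[0,0,-0.12],[0,0,0],-1],[[0,0,-0.12],[0,0,0],-1],[[0,0,-0.1],[0,0,0],-1],[[0,0,-0.1],[0,0,0],-1],[[0,0,-0.08],[0,0,0],-1],[[0,0,0],[0,0,0],-1],[[0,0,0],[0,0,0],-1]]'
```

```text
time: 5.98
tool_pos: [587.2, 275.6, 124.8]
tcp_rot: [-3.14, -0.001, 1.889]
contact_force: [1.8, 3.9, -7.5]
grip_width: 15.9
finger_force: 30.1
time: 6.82
tool_pos: [587.9, 277.2, 100.2]
tcp_rot: [3.139, -0.001, 1.888]
contact_force: [-1.4, 8.2, 0.1]
grip_width: 15.8
finger_force: 30.0
```

The bar is aside and resting down (0 N vertically). Before going for the barrel I'll check the post's height and which way the gripper's body lies, since clearance over the jig matters.

```bash
python3 - <<'E'
from h import *
for z in (90,100,110,120,130,140): print(z,(pix("side",jw(70,0,z))-[250,150]).round(1)*5)
print("seen top of post tip 570,185 in crop")
for a,b in((37,95),(95,37)):
  for z in(170,):
    print(a,b,[((pix("side",jw(-100+i*a,j*b,z))-[250,150])*5).round(0).tolist() for i,j in((-1,-1),(1,-1),(1,1),(-1,1))])
cv2.imwrite("pics/s2.png",cv2.resize(bot.capture("side")[110:260,280:430],None,fx=4,fy=4,interpolation=2))
print(bot.get_obs()["joint_positions"])
E
```

```text
90 [563.  222.5]
100 [564.5 208.5]
110 [566. 194.]
120 [567. 180.]
130 [568.5 165.5]
140 [570.  150.5]
seen top of post tip 570,185 in crop
37 95 [[208.0, 318.0], [364.0, 288.0], [267.0, 29.0], [124.0, 54.0]]
95 37 [[60.0, 254.0], [449.0, 183.0], [407.0, 83.0], [32.0, 149.0]]
[0.32212313 0.69711119 1.33233151 0.00170902 1.11004249 0.00396433]
```

View pics/s2.png

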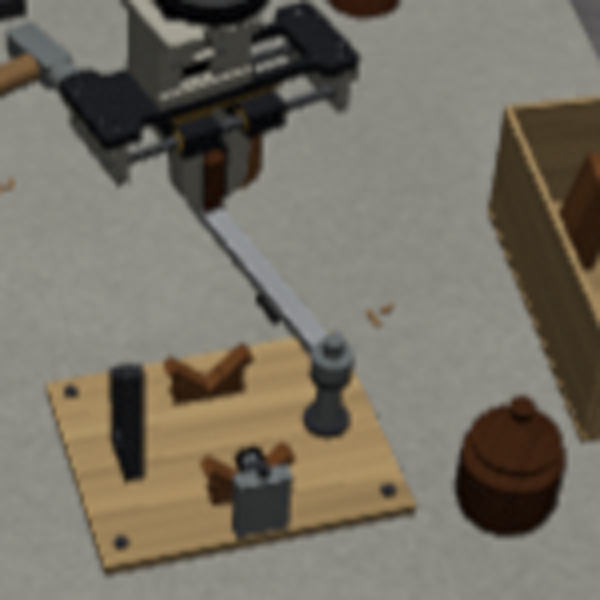

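The gripper's 190 mm side runs along its closing line, and the post top is about z 116. A central grip over the cradle would therefore put the body into the post and the tall cheek.

The plan instead:
- Turn the bar further, to about 1.6 rad.
- Carry the barrel by its +y end, with the fingers outside the V blocks.
- Lay it in, then push its end face with closed fingers.

```bash
python3 -m pendant '[[[0.453,0.15,0],[0,0,-0.694],-1],[[0.463,0.11,0],[0,0,-0.694],-1],[[0.47,0.07,0],[0,0,-0.694],-1],[[0,0,0],[0,0,0],-1],[[0,0,0],[0,0,0],-1],[[0,0,0],[0,0,0],-0.62],[[0,0,0],[0,0,0],-0.6],[[0,0,0],[0,0,0],-0.5],[[0,0,0],[0,0,0],-0.3],[[0,0,0],[0,0,0],-0.2]]'
```

```text
time: 7.7
tool_pos: [629.4, 285.3, 98.9]
tcp_rot: [-3.141, 0.0, 1.638]
contact_force: [-0.3, -0.0, 0.9]
grip_width: 31.7
finger_force: 0.0
```

```bash
python3 -m pendant '[[[0,0,0.5],[0,0,0],-0.2],[[0,0,1],[0,0,0],-0.2],[[0,0,1],[0,0,0],-0.2],[[0,0,1],[0,0,0],0],[[0,0,1],[0,0,0],0],[[-0.122,-0.936,0],[0,0,-0.024],0.2],[[-0.122,-0.936,0],[0,0,-0.024],0.2],[[-0.122,-0.936,0],[0,0,-0.024],0.2],[[-0.122,-0.936,0],[0,0,-0.024],0.2],[[-0.122,-0.936,0],[0,0,-0.024],0.2]]'
python3 -m pendant '[[[-0.122,-0.936,0],[0,0,-0.024],0.5],[[-0.122,-0.936,0],[0,0,-0.024],0.5],[[-0.122,-0.936,0],[0,0,-0.024],0.5],[[-0.122,-0.936,0],[0,0,-0.024],0.5],[[-0.122,-0.936,0],[0,0,-0.024],0.5],[[-0.122,-0.936,0],[0,0,-0.024],0.5],[[-0.122,-0.936,0],[0,0,-0.024],0.5],[[-0.122,-0.936,0],[0,0,-0.024],0.5],[[-0.122,-0.936,0],[0,0,-0.024],0.5],[[-0.122,-0.936,0],[0,0,-0.024],0.5]]'
python3 -m pendant '[[[-0.122,-0.936,0],[0,0,-0.024],0.5],[[-0.122,-0.936,0],[0,0,-0.024],0.5],[[-0.122,-0.936,0],[0,0,-0.024],0.5],[[-0.122,-0.936,0],[0,0,-0.024],0.5],[[-0.122,-0.936,0],[0,0,-0.024],0.5],[[0,0,-1],[0,0,0],0.5],[[0,0,-1],[0,0,0],0.5],[[0,0,-1],[0,0,0],0.5],[[0,0,-1],[0,0,0],0.5],[[0,0,0],[0,0,0],0.5]]'
python3 - <<'E'
from h import *
cv2.imwrite("pics/s3.png",cv2.resize(np.hstack([bot.capture("side")[150:270,250:400],bot.capture("side")[280:400,310:430]]),None,fx=2.9,fy=2.9,interpolation=2))
E
```

```text
time: 8.53
tool_pos: [610.7, 143.9, 233.9]
tcp_rot: [-3.142, 0.0, 1.623]
contact_force: [-0.2, -0.4, -0.5]
grip_width: 54.8
finger_force: 0.0
time: 9.37
tool_pos: [574.1, -137.0, 234.0]
tcp_rot: [-3.142, 0.0, 1.594]
contact_force: [-0.2, -0.5, 0.0]
grip_width: 68.8
finger_force: 0.0
time: 10.2
tool_pos: [553.0, -274.1, 107.7]
tcp_rot: [-3.132, -0.006, 1.58]
contact_force: [-0.9, 0.6, -1.5]
grip_width: 69.1
finger_force: 0.0
```

View pics/s3.png

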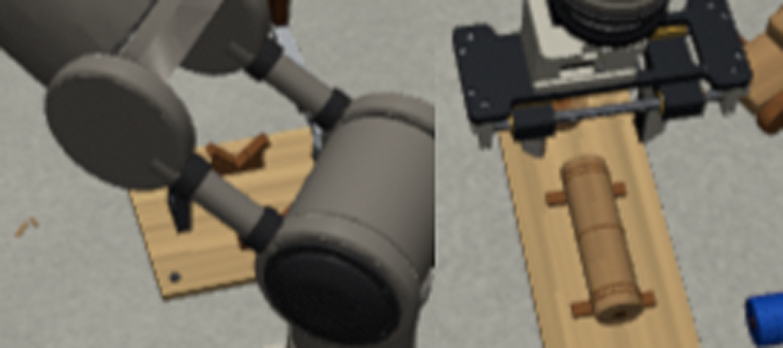

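The barrel lies undisturbed, with the gripper over its +y end. Descend.

```bash
python3 -m pendant '[[[0,0,-0.8],[0,0,0],0.5],[[0,0,-0.8],[0,0,0],0.3],[[0,0,-0.4],[0,0,0],0.3],[[0,0,-0.2],[0,0,0],0.1],[[0,0,-0.1],[0,0,0],0],[[0,0,0],[0,0,0],-0.05],[[0,0,0],[0,0,0],-0.08],[[0,0,0],[0,0,0],-0.1],[[0,0,0],[0,0,0],-0.1],[[0,0,0],[0,0,0],-0.1]]'
```

```text
time: 11.13
tool_pos: [556.7, -276.1, 45.5]
tcp_rot: [3.141, 0.001, 1.58]
contact_force: [0.5, -0.2, 0.3]
grip_width: 41.1
finger_force: 0.0
```

```bash
python3 -m pendant '[[[0,0,-0.15],[0,0,0],-0.1],[[0,0,-0.1],[0,0,0],-0.1],[[0,0,0],[0,0,0],-0.15],[[0,0,0],[0,0,0],-0.2],[[0,0,0],[0,0,0],-0.25],[[0,0,0],[0,0,0],-1],[[0,0,0],[0,0,0],-1],[[0,0,0],[0,0,0],-1],[[0,0,0],[0,0,0],-1],[[0,0,0],[0,0,0],-1]]'
python3 -m pendant '[[[0,0,0.1],[0,0,0],-1],[[0,0,0.2],[0,0,0],-1],[[0,0,0.4],[0,0,0],-1],[[0,0,0.6],[0,0,0],-1],[[0,0,0.8],[0,0,0],-1],[[0,0,1],[0,0,0],-1],[[0,0,1],[0,0,0],-1],[[0,0,0.8],[0,0,0],-1],[[0,0,0.3],[0,0,0],-1],[[0,0,0],[0,0,0],-1]]'
python3 - <<'E'
from h import *
cv2.imwrite("pics/s4.png",cv2.resize(bot.capture("side")[240:400,290:450],None,fx=3.5,fy=3.5,interpolation=2)); print(bot.get_obs()["moment"])
E
```

```text
time: 11.97
tool_pos: [556.4, -275.9, 37.3]
tcp_rot: [3.142, -0.0, 1.58]
contact_force: [-0.3, 1.1, -1.6]
grip_width: 35.2
finger_force: 30.0
time: 12.8
tool_pos: [557.4, -276.6, 196.9]
tcp_rot: [3.136, 0.003, 1.58]
contact_force: [0.7, 0.4, -2.2]
grip_width: 35.5
finger_force: 30.0
[-0.05330015  0.05020728  0.02430192]
```

View pics/s4.png

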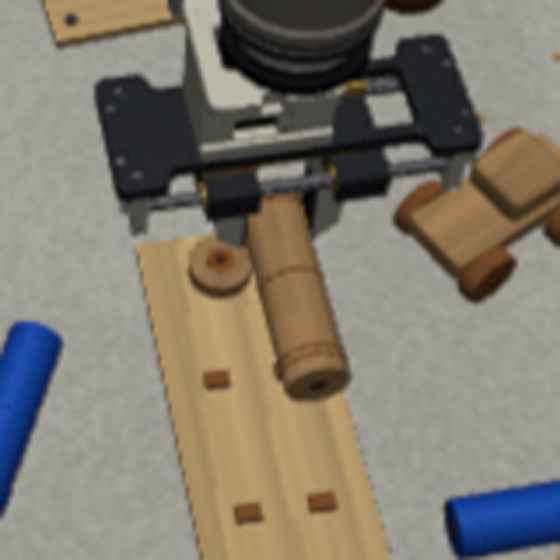

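The barrel is held by its end and clear of the tray; near end face centre at crop (318,383). Check for sag.

```bash
python3 - <<'E'
from h import *
for a in (0,.1,.2,.3,.4):
    L=106; print(a,((pix("side",[558.2,-276.6-L*np.cos(a),188-L*np.sin(a)])-[290,240])*3.5).round())
E
```

```text
0 [320. 387.]
0.1 [317. 396.]
0.2 [315. 403.]
0.3 [312. 408.]
0.4 [309. 411.]
```

No sag. Carry it over the cradle.

```bash
python3 -m pendant '[[[0.01,0.4,0],[0,0,0.03],-1],[[0.01,0.71,0],[0,0,0.03],-1],[[0.01,0.71,0],[0,0,0.035],-1],[[0.01,0.71,0],[0,0,0.035],-1],[[0.01,0.71,0],[0,0,0.035],-1],[[0.01,0.71,0],[0,0,0.035],-1],[[0.01,0.71,0],[0,0,0.035],-1],[[0.01,0.71,0],[0,0,0.035],-1],[[0.01,0.71,0],[0,0,0.035],-1],[[0.01,0.71,0],[0,0,0.035],-1]]'
python3 -m pendant '[[[0.01,0.71,0],[0,0,0.035],-1],[[0.01,0.71,0],[0,0,0.035],-1],[[0.01,0.71,0],[0,0,0.035],-1],[[0.01,0.71,0],[0,0,0.035],-1],[[0.01,0.71,0],[0,0,0.035],-1],[[0.01,0.71,0],[0,0,0.035],-1],[[0.01,0.71,0],[0,0,0.035],-1],[[0.01,0.71,0],[0,0,0.035],-1],[[0.01,0.71,0],[0,0,0.035],-1],[[0.01,0.71,0],[0,0,0.035],-1]]'
python3 -m pendant '[[[0.01,0.71,0],[0,0,0],-1],[[0,0.4,0],[0,0,0],-1],[[0,0.2,0],[0,0,0],-1],[[0,0,-0.4],[0,0,0],-1],[[0,0,-0.7],[0,0,0],-1],[[0,0,-0.7],[0,0,0],-1],[[0,0,-0.5],[0,0,0],-1],[[0,0,-0.2],[0,0,0],-1],[[0,0,0],[0,0,0],-1],[[0,0,0],[0,0,0],-1]]'
python3 - <<'E'
from h import *
o=bot.get_obs();print(o["tool_pos"],o["tcp_rot"],wj(o["tool_pos"]))
cv2.imwrite("pics/s5.png",cv2.resize(bot.capture("side")[150:270,260:410],None,fx=5,fy=5,interpolation=2))
E
```

```text
time: 13.68
tool_pos: [558.0, -70.1, 191.1]
tcp_rot: [-3.138, -0.002, 1.621]
contact_force: [0.8, -0.2, -1.8]
grip_width: 35.0
finger_force: 30.0
time: 14.52
tool_pos: [560.7, 142.4, 191.0]
tcp_rot: [-3.137, -0.0, 1.663]
contact_force: [-0.4, -0.4, -1.4]
grip_width: 35.5
finger_force: 30.0
time: 15.35
tool_pos: [562.8, 179.8, 118.4]
tcp_rot: [-3.141, 0.0, 1.662]
contact_force: [-0.2, 0.0, -0.9]
grip_width: 35.4
finger_force: 30.0
[562.76455429 179.75135145 118.40704398] [-3.14136027e+00  1.64870163e-04  1.66242601e+00] [-1.19707341 72.89685055]
```

View pics/s5.png

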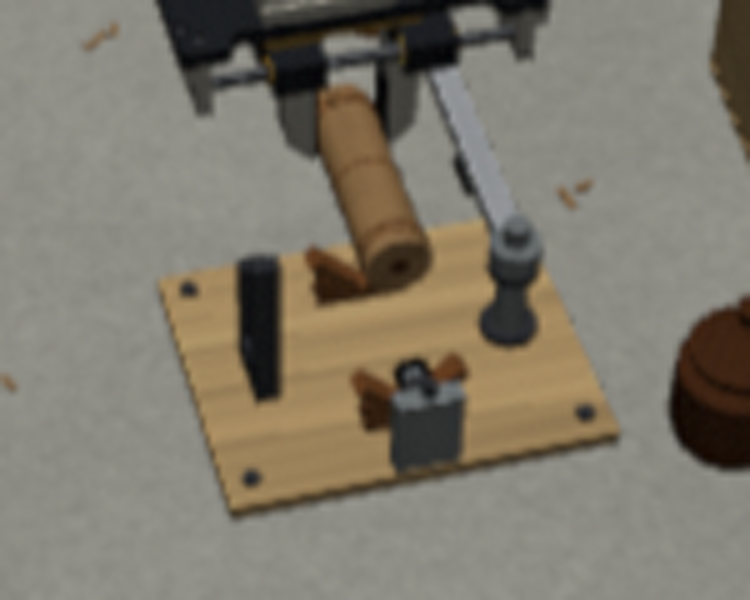

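The barrel is level above the cradle and aligned, and the bar is well aside. Lower to just above contact.

```bash
python3 -m pendant '[[[0.04,0,-0.3],[0,0,0.02],-1],[[0,0,-0.4],[0,0,0.01],-1],[[0,0,-0.4],[0,0,0],-1],[[0,0,-0.3],[0,0,0],-1],[[0,0,-0.2],[0,0,0],-1],[[0,0,-0.15],[0,0,0],-1],[[0,0,-0.07],[0,0,0],-1],[[0,0,0],[0,0,0],-1],[[0,0,0],[0,0,0],-1],[[0,0,0],[0,0,0],-1]]'
python3 -m pendant '[[[0,0,-0.04],[0,0,0],-1],[[0,0,-0.03],[0,0,0],-1],[[0,0,-0.03],[0,0,0],-1],[[0,0,-0.03],[0,0,0],-1],[[0,0,0],[0,0,0],-1],[[0,0,0],[0,0,0],-1],[[0,0,0],[0,0,0],-1],[[0,0,0],[0,0,0],-1],[[0,0,0],[0,0,0],-1],[[0,0,0],[0,0,0],-1]]'
```

```text
time: 16.23
tool_pos: [564.2, 180.1, 64.3]
tcp_rot: [3.14, -0.0, 1.666]
contact_force: [-1.0, -0.5, -1.9]
grip_width: 35.7
finger_force: 30.0
time: 17.07
tool_pos: [563.9, 180.1, 59.9]
tcp_rot: [3.141, 0.0, 1.666]
contact_force: [0.5, -0.3, -2.5]
grip_width: 35.5
finger_force: 30.0
```

```bash
python3 -m pendant '[[[0,0,-0.02],[0,0,0],-1],[[0,0,-0.02],[0,0,0],-1],[[0,0,-0.02],[0,0,0],-1],[[0,0,0],[0,0,0],-1],[[0,0,0],[0,0,0],-1],[[0,0,0],[0,0,0],-1],[[0,0,0],[0,0,0],-1],[[0,0,0],[0,0,0],-1],[[0,0,0],[0,0,0],-1],[[0,0,0],[0,0,0],-1]]'
python3 -c "
from plant import bot;o=bot.get_obs();print(o['contact_force'],o['moment'])"
```

```text
time: 17.9
tool_pos: [564.3, 180.1, 58.3]
tcp_rot: [3.141, -0.0, 1.666]
contact_force: [2.4, 1.3, 0.8]
grip_width: 35.4
finger_force: 30.0
[2.44345601 1.26729179 0.76882762] [-0.03605513 -0.2229463   0.08055095]
```

```bash
python3 -m pendant '[[[0.015,0,-0.015],[0,0,0],-1],[[0,0,-0.015],[0,0,0],-1],[[0,0,0],[0,0,0],-1],[[0,0,0],[0,0,0],-1],[[0,0,0],[0,0,0],-1],[[0,0,0],[0,0,0],-1],[[0,0,0],[0,0,0],-1],[[0,0,0],[0,0,0],-1],[[0,0,0],[0,0,0],-1],[[0,0,0],[0,0,0],-1]]'
```

```text
time: 18.73
tool_pos: [564.7, 180.2, 57.5]
tcp_rot: [3.141, -0.0, 1.666]
contact_force: [1.3, 0.8, 5.3]
grip_width: 35.0
finger_force: 30.0
```

Seated with light load. Release, rise, go beyond the +y end and close.

```bash
python3 -m pendant '[[[0,0,0],[0,0,0],-0.22],[[0,0,0],[0,0,0],-0.18],[[0,0,0],[0,0,0],-0.13],[[0,0,0],[0,0,0],-0.1],[[0,0,0],[0,0,0],-0.1],[[0,0,0.1],[0,0,0],-0.1],[[0,0,0.3],[0,0,0],-0.1],[[0,0,0.6],[0,0,0],-0.1],[[0,0,0.7],[0,0,0],-0.1],[[0,0,0.3],[0,0,0],-0.1]]'
python3 -m pendant '[[[-0.02,0.25,0],[0,0,0],-0.5],[[-0.03,0.3,0],[0,0,0],-1],[[-0.03,0.3,0],[0,0,0],-1],[[-0.02,0.2,0],[0,0,0],-1],[[0,0,-0.4],[0,0,0],-1],[[0,0,-0.5],[0,0,0],-1],[[0,0,-0.5],[0,0,0],-1],[[0,0,-0.35],[0,0,0],-1],[[0,0,-0.1],[0,0,0],-1],[[0,0,0],[0,0,0],-1]]'
python3 - <<'E'
from h import *
o=bot.get_obs();print(wj(o["tool_pos"]),o["contact_force"])
s=bot.capture("side");cv2.imwrite("pics/s6full.png",s)
cv2.imwrite("pics/s6.png",cv2.resize(s[150:270,260:410],None,fx=5,fy=5,interpolation=2))
E
```

```text
time: 19.57
tool_pos: [565.6, 180.3, 120.3]
tcp_rot: [3.137, -0.0, 1.666]
contact_force: [1.0, 1.3, 0.3]
grip_width: 41.0
finger_force: 0.0
time: 20.4
tool_pos: [560.5, 211.7, 60.2]
tcp_rot: [-3.139, 0.0, 1.667]
contact_force: [1.0, 0.9, 0.5]
grip_width: 0.3
finger_force: 0.0
[ -0.39703683 104.9613644 ] [1.04395542 0.91424885 0.53445567]
```

View pics/s6.png

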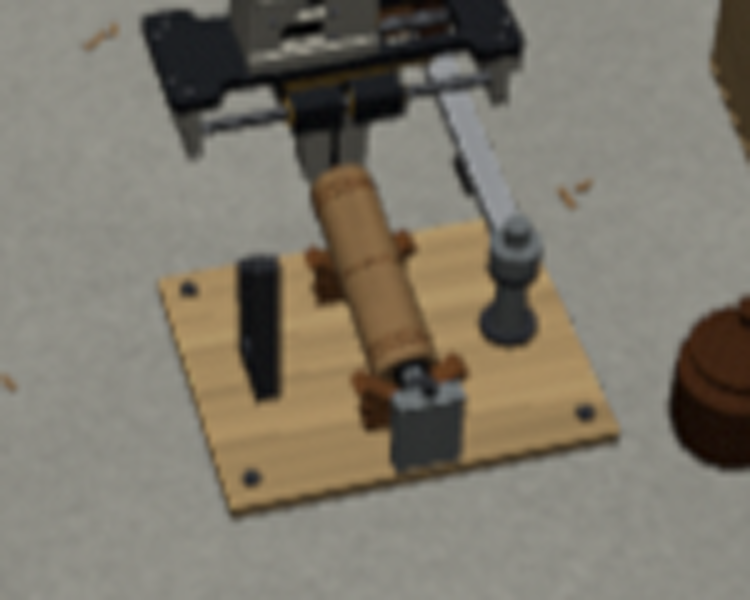

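The barrel is seated in both V blocks with the fingers behind its end. Push along jig -y in small steps, watching the force.

```bash
python3 -m pendant '[[[0.004,-0.04,0],[0,0,0],-1],[[0.004,-0.04,0],[0,0,0],-1],[[0.004,-0.04,0],[0,0,0],-1],[[0.004,-0.04,0],[0,0,0],-1],[[0.004,-0.04,0],[0,0,0],-1],[[0.004,-0.04,0],[0,0,0],-1],[[0.004,-0.04,0],[0,0,0],-1],[[0.004,-0.04,0],[0,0,0],-1],[[0.004,-0.04,0],[0,0,0],-1],[[0.004,-0.04,0],[0,0,0],-1]]'
python3 -m pendant '[[[0.003,-0.03,0],[0,0,0],-1],[[0.003,-0.03,0],[0,0,0],-1],[[0.003,-0.03,0],[0,0,0],-1],[[0.003,-0.03,0],[0,0,0],-1],[[0.003,-0.03,0],[0,0,0],-1],[[0.003,-0.03,0],[0,0,0],-1],[[0,0,0],[0,0,0],-1],[[0,0,0],[0,0,0],-1],[[0,0,0],[0,0,0],-1],[[0,0,0],[0,0,0],-1]]'
```

```text
time: 21.28
tool_pos: [562.5, 199.8, 61.6]
tcp_rot: [3.141, -0.001, 1.666]
contact_force: [-0.5, 6.0, -0.5]
grip_width: 0.5
finger_force: 2.6
time: 22.12
tool_pos: [563.0, 198.6, 62.3]
tcp_rot: [3.139, -0.006, 1.666]
contact_force: [-1.3, 19.5, 1.4]
grip_width: 0.3
finger_force: 9.6
```

Force rose to about 19 N sooner than expected. Back off at once and check where the barrel's end was.

```bash
python3 -m pendant '[[[-0.01,0.1,0],[0,0,0],-1],[[-0.007,0.07,0],[0,0,0],-1],[[0,0,0],[0,0,0],-1],[[0,0,0],[0,0,0],-1],[[0,0,0],[0,0,0],-1],[[0,0,0],[0,0,0],-1],[[0,0,0],[0,0,0],-1],[[0,0,0],[0,0,0],-1],[[0,0,0],[0,0,0],-1],[[0,0,0],[0,0,0],-1]]'
python3 - <<'E'
from h import *
print(wj(bot.get_obs()["tool_pos"]))
for y in(-30,-36,-42,-48,-54): print(y,[((pix("side",jw(x,y,z))-[260,150])*5).round().tolist() for x,z in((18,48),(-18,48),(0,66))])
print("seen s6: right corner 435,345 left 372,365")
for y in(72,78,84,90): print(y,((pix("side",jw(0,y,66))-[260,150])*5).round())
print("seen far end top ~340,165")
a=cv2.imread("pics/s6full.png").astype(int);b=bot.capture("side");cv2.imwrite("pics/s7full.png",b)
d=cv2.absdiff(a.astype(np.uint8),b).max(2)[210:240,320:360]
print("changed px near end",(d>40).sum())
E
```

```text
time: 22.95
tool_pos: [562.6, 199.6, 61.7]
tcp_rot: [3.141, -0.001, 1.666]
contact_force: [0.3, 6.2, 1.0]
grip_width: 0.6
finger_force: 2.9
[ 0.5537795  92.69094245]
-30 [[430.0, 338.0], [363.0, 350.0], [398.0, 320.0]]
-36 [[433.0, 346.0], [366.0, 359.0], [401.0, 328.0]]
-42 [[437.0, 354.0], [369.0, 367.0], [404.0, 337.0]]
-48 [[440.0, 362.0], [372.0, 375.0], [408.0, 345.0]]
-54 [[443.0, 371.0], [376.0, 384.0], [411.0, 353.0]]
seen s6: right corner 435,345 left 372,365
72 [344. 187.]
78 [341. 179.]
84 [338. 172.]
90 [335. 164.]
seen far end top ~340,165
changed px near end 5
```

```bash
python3 - <<'E'
from h import *
o=bot.get_obs();print(o["contact_force"],o["moment"])
a,b=[cv2.cvtColor(cv2.imread(f"pics/s{k}full.png"),cv2.COLOR_BGR2GRAY) for k in(6,7)]
for (y0,y1,x0,x1) in((185,222,320,350),(195,210,325,345),(225,248,335,360)):
    t=a[y0:y1,x0:x1]; r=cv2.matchTemplate(b[y0-8:y1+8,x0-8:x1+8],t,cv2.TM_CCOEFF_NORMED)
    m=cv2.minMaxLoc(r); print(m[1],np.array(m[3])-8, r[8,8])
    yy,xx=m[3][1],m[3][0]
    if 0<yy<16: print("sub",[round(float(r[yy+k,xx]),3) for k in(-1,0,1)])
print(pix("side",jw(0,20,66)),pix("side",jw(0,14,66)))
# top view: barrel -y end extent along cradle
t=bot.capture("top");cv2.imwrite("pics/t7.png",t)
for y in(-60,-50,-40,-30): print(y,pix("top",jw(0,y,60)).round(1))
q=[pix("top",jw(0,y,62)) for y in range(-80,0,4)]
print([(y,t[int(round(v)),int(round(u))].tolist()) for y,(u,v) in zip(range(-80,0,4),q)])
E
```

```text
[ 0.42613805  6.19360323 -1.01043676] [0.9438327  0.13869519 0.02038663]
0.9822614789009094 [0 0] 0.9822615
sub [0.932, 0.982, 0.944]
0.9864785671234131 [0 0] 0.98647857
sub [0.94, 0.986, 0.93]
0.9991035461425781 [0 0] 0.99910355
sub [0.909, 0.999, 0.911]
[334.15582706 200.61655635] [334.78673005 202.18992263]
-60 [293.  199.5]
-50 [289.  199.7]
-40 [285.1 200. ]
-30 [281.1 200.3]
[(-80, [35, 31, 31]), (-76, [103, 104, 102]), (-72, [95, 92, 94]), (-68, [47, 46, 40]), (-64, [46, 41, 39]), (-60, [62, 60, 57]), (-56, [118, 113, 106]), (-52, [79, 73, 68]), (-48, [34, 54, 81]), (-44, [43, 69, 99]), (-40, [75, 102, 123]), (-36, [59, 84, 109]), (-32, [65, 88, 111]), (-28, [60, 88, 113]), (-24, [74, 101, 123]), (-20, [77, 102, 123]), (-16, [68, 96, 119]), (-12, [72, 96, 120]), (-8, [77, 99, 123]), (-4, [70, 97, 119])]
```

```bash
python3 - <<'E'
from h import *
t=cv2.imread("pics/t7.png");t0=cv2.imread("pics/top0.png")
for r in(191,194,197,200,203,206,209): print(r,[int(x) for x in t[r,276:306].max(1)])
print("orig")
for r in(191,194,197,200,203,206,209): print(r,[int(x) for x in t0[r,276:306].max(1)])
print(pix("top",jw(0,-64,58)),pix("top",jw(0,-46,58)),pix("top",jw(0,-73,62)),pix("top",jw(0,-85,62)),pix("top",jw(18,-40,48)),pix("top",jw(-18,-40,48)))
o=bot.get_obs();R=cv2.Rodrigues(np.zeros(3))[0];print(o["tau"],o["joint_positions"])
E
```

```text
191 [137, 137, 142, 139, 138, 139, 145, 150, 145, 115, 81, 86, 92, 89, 90, 119, 137, 135, 135, 138, 134, 131, 130, 132, 141, 143, 134, 123, 127, 129]
194 [118, 114, 90, 80, 86, 97, 82, 87, 89, 86, 90, 92, 91, 92, 77, 105, 144, 136, 134, 138, 137, 131, 114, 103, 103, 105, 93, 111, 131, 128]
197 [108, 114, 107, 107, 101, 101, 105, 106, 113, 123, 114, 90, 79, 20, 50, 96, 106, 73, 58, 56, 47, 31, 69, 76, 34, 60, 81, 95, 115, 129]
200 [121, 123, 122, 123, 113, 108, 111, 109, 116, 123, 116, 99, 81, 44, 79, 107, 95, 63, 51, 52, 50, 34, 97, 115, 77, 68, 108, 107, 100, 133]
203 [117, 119, 123, 119, 114, 115, 106, 105, 113, 125, 110, 93, 78, 41, 38, 87, 111, 93, 56, 80, 70, 67, 104, 119, 106, 107, 102, 92, 105, 136]
206 [112, 106, 108, 110, 103, 92, 88, 81, 99, 102, 91, 78, 82, 81, 86, 70, 109, 141, 139, 139, 135, 140, 123, 76, 13, 18, 30, 41, 103, 139]
209 [148, 151, 146, 148, 146, 147, 153, 155, 153, 148, 117, 78, 82, 84, 81, 65, 101, 142, 137, 139, 139, 137, 140, 129, 116, 118, 139, 148, 136, 129]
orig
191 [126, 130, 132, 127, 129, 127, 135, 139, 133, 107, 75, 81, 80, 86, 82, 111, 128, 124,
[... 572 characters left out ...]
49, 70, 64, 62, 88, 108, 96, 97, 96, 83, 95, 124]
206 [132, 131, 129, 127, 130, 129, 130, 132, 137, 134, 103, 70, 78, 72, 76, 67, 99, 131, 122, 125, 125, 126, 115, 70, 9, 14, 28, 34, 95, 126]
209 [126, 129, 133, 127, 131, 133, 132, 138, 136, 134, 107, 70, 74, 76, 72, 54, 91, 129, 125, 129, 125, 127, 127, 120, 104, 109, 127, 136, 120, 121]
[294.62350338 199.50276369] [287.48244328 199.9773472 ] [298.12929295 198.98596586] [302.9025044  198.66876753] [284.92387178 193.83159007] [285.78819435 207.82929241]
[-3.41260381e+00 -5.35815525e+01 -1.91066605e+01 -1.42040201e+00
  2.96772262e-01  1.56399678e-02] [2.12070938e-01 6.61538412e-01 1.53316228e+00 1.24855274e-03
 9.46367673e-01 1.16346354e-01]
```

The barrel did not move, and the plunger tip (about y -49) is still free. The near end in s6 also sits lower than a level barrel would. At centre y ≈ 22–24 the barrel's -y end (about -38) never reached the -y V block (it begins at -40), so its nose drooped and butts on that block. Estimate the droop from the silhouette.

```bash
python3 - <<'E'
from h import *
b=cv2.imread("pics/s7full.png");h=cv2.cvtColor(b,cv2.COLOR_BGR2HSV)
for r in range(182,228,3): print(r,[int(x) for x in h[r,318:352,2]])
def sil(c,droop):
    out=[]
    for e in(-60,60):
        for x in(-18,18):
            y=c+e*np.cos(droop);z=48+ (y-47)*np.tan(droop)
            out.append(pix("side",jw(x,y,z)).round(1).tolist())
    return out
for c in(20,24):
  for d in(0,.08,.16,.23): print(c,d,sil(c,d))
E
```

```text
182 [147, 137, 95, 55, 64, 65, 66, 65, 66, 57, 23, 42, 65, 65, 65, 65, 80, 120, 140, 142, 144, 143, 143, 141, 143, 143, 144, 142, 142, 141, 141, 135, 101, 38]
185 [147, 146, 134, 86, 63, 65, 68, 77, 86, 98, 100, 109, 124, 122, 113, 101, 108, 145, 145, 144, 142, 140, 140, 141, 143, 142, 141, 141, 142, 141, 141, 142, 135, 99]
188 [148, 148, 148, 141, 99, 88, 109, 116, 119, 115, 110, 110, 106, 112, 120, 102, 103, 110, 139, 143, 144, 145, 145, 143, 143, 144, 144, 146, 145, 143, 142, 142, 143, 139]
191 [147, 147, 147, 140, 111, 73, 87, 102, 117, 129, 130, 127, 129, 131, 134, 133, 123, 111, 109, 142, 144, 141, 139, 139, 140, 139, 138, 138, 139, 138, 138, 141, 142, 141]
194 [143, 141, 141, 142, 133, 96, 75, 94, 110, 121, 129, 129, 128, 128, 131, 134, 132, 123, 114, 117, 141, 143, 143, 144, 145, 145, 140, 138, 137, 140, 146, 150, 154, 156]
197 [138, 139, 140, 139, 139, 135, 107, 75, 91, 109, 120, 128, 129, 128, 131, 133, 135, 133, 124, 114, 95, 98, 97, 100, 134, 172, 174, 171, 170, 169, 168, 167, 166, 165]
200 [152, 155, 144, 111, 99, 97, 99, 82, 73, 93, 110, 120, 127, 129, 129, 132, 134, 13
[... 1465 characters left out ...]
63, 163, 163, 162, 162, 159, 136, 101, 93, 82, 83, 88, 90, 89, 79, 58, 41, 59, 70, 70, 49, 35, 41, 69, 108, 116, 112, 114]
20 0 [[333.6, 222.9], [347.1, 220.3], [321.5, 191.4], [334.3, 189.0]]
20 0.08 [[333.5, 224.6], [346.9, 222.0], [321.5, 190.7], [334.3, 188.4]]
20 0.16 [[333.4, 226.3], [346.8, 223.7], [321.6, 190.2], [334.4, 187.8]]
20 0.23 [[333.3, 227.6], [346.6, 225.1], [321.7, 189.8], [334.5, 187.5]]
24 0 [[333.2, 221.8], [346.6, 219.2], [321.1, 190.4], [333.9, 188.0]]
24 0.08 [[333.1, 223.4], [346.5, 220.9], [321.2, 189.6], [333.9, 187.3]]
24 0.16 [[333.0, 225.0], [346.3, 222.4], [321.2, 189.0], [334.0, 186.7]]
24 0.23 [[332.9, 226.3], [346.1, 223.7], [321.3, 188.5], [334.1, 186.2]]
```

The droop is about 0.12 rad, from the ring spacing: 30 px seen against 26.4 px for a level barrel. So I'll regrip the +y end, lift, tilt the hand 0.12 rad to level the barrel, carry it about 6 mm towards -y onto both blocks and set it down.

```bash
python3 -m pendant '[[[-0.015,0.15,0],[0,0,0],-1],[[-0.012,0.12,0],[0,0,0],-1],[[0,0,0.4],[0,0,0],-1],[[0,0,0.7],[0,0,0],-1],[[0,0,0.6],[0,0,0],-1],[[0,0,0.3],[0,0,0],-0.6],[[0.03,-0.3,0],[0,0,0],-0.1],[[0.03,-0.3,0],[0,0,0],-0.05],[[0.026,-0.26,0],[0,0,0],-0.05],[[0,0,0],[0,0,0],-0.05]]'
python3 -m pendant '[[[0,0,0],[0,0,0],-0.05],[[0,0,-0.3],[0,0,0],-0.05],[[0,0,-0.5],[0,0,0],-0.05],[[0,0,-0.5],[0,0,0],-0.05],[[0,0,-0.4],[0,0,0],-0.05],[[0,0,-0.25],[0,0,0],-0.05],[[0,0,0],[0,0,0],-0.05],[[0,0,0],[0,0,0],-0.05],[[0,0,0],[0,0,0],-0.05],[[0,0,0],[0,0,0],-0.05]]'
python3 -c "
from h import *
o=bot.get_obs();print(wj(o['tool_pos']),o['contact_force'])"
```

```text
time: 23.88
tool_pos: [563.9, 179.3, 120.5]
tcp_rot: [-3.139, 0.001, 1.665]
contact_force: [0.3, 0.1, 0.0]
grip_width: 29.5
finger_force: 0.0
time: 24.72
tool_pos: [564.8, 181.8, 63.9]
tcp_rot: [3.14, -0.0, 1.667]
contact_force: [-0.1, -0.3, 0.0]
grip_width: 43.6
finger_force: 0.0
[ 1.07115849 74.71574905] [-0.10314892 -0.31228881  0.03550928]
```

```bash
python3 -m pendant '[[[-0.015,-0.05,-0.08],[0,0,0],-0.05],[[0,0,-0.05],[0,0,0],-0.1],[[0,0,0],[0,0,0],-0.15],[[0,0,0],[0,0,0],-0.2],[[0,0,0],[0,0,0],-0.25],[[0,0,0],[0,0,0],-1],[[0,0,0],[0,0,0],-1],[[0,0,0],[0,0,0],-1],[[0,0,0],[0,0,0],-1],[[0,0,0],[0,0,0],-1]]'
python3 -m pendant '[[[0,0,0.08],[0,0,0],-1],[[0,0,0.15],[0,0,0],-1],[[0,0,0.15],[0,0,0],-1],[[0,0,0.12],[0,0,0],-1],[[0,0,0],[-0.25,-0.024,0],-1],[[0,0,0],[-0.25,-0.024,0],-1],[[0,0,0],[-0.25,-0.024,0],-1],[[0,0,0],[-0.25,-0.024,0],-1],[[0,0,0],[0,0,0],-1],[[0,0,0],[0,0,0],-1]]'
python3 - <<'E'
from h import *
o=bot.get_obs();print(wj(o['tool_pos']),o['contact_force'])
b=bot.capture("side");cv2.imwrite("pics/s8full.png",b);h=cv2.cvtColor(b,cv2.COLOR_BGR2HSV)
for r in range(172,226,2): print(r,[int(x) for x in h[r,318:352,2]])
E
```

```text
time: 25.55
tool_pos: [564.1, 180.1, 59.3]
tcp_rot: [3.141, 0.0, 1.666]
contact_force: [1.1, 0.6, -0.3]
grip_width: 35.3
finger_force: 29.9
time: 26.38
tool_pos: [563.7, 180.5, 74.4]
tcp_rot: [3.142, 0.12, 1.667]
contact_force: [0.8, 1.1, -1.6]
grip_width: 35.5
finger_force: 29.9
[-0.152471   73.57385478] [ 0.83901574  1.0839212  -1.5739413 ]
172 [31, 28, 28, 27, 23, 22, 40, 69, 76, 64, 59, 48, 44, 56, 63, 68, 69, 48, 40, 45, 47, 30, 17, 12, 12, 10, 10, 12, 17, 17, 13, 35, 93, 148]
174 [12, 15, 10, 10, 9, 12, 42, 89, 112, 118, 133, 147, 147, 147, 147, 137, 100, 44, 51, 64, 67, 50, 29, 30, 37, 65, 98, 103, 110, 112, 106, 97, 138, 151]
176 [12, 14, 14, 9, 9, 18, 56, 115, 147, 147, 147, 147, 150, 149, 148, 139, 100, 30, 32, 57, 71, 71, 71, 69, 75, 104, 142, 143, 142, 144, 136, 108, 87, 134]
178 [29, 31, 41, 47, 53, 82, 118, 131, 145, 144, 144, 144, 145, 145, 146, 140, 103, 30, 17, 47, 71, 70, 70, 69, 82, 118, 144, 144, 142, 142, 143, 136, 105, 94]
180 [71, 70, 71, 70, 67, 90, 148, 147, 141, 138, 137, 136, 137, 136, 133, 131, 100, 28, 15, 47, 70, 71, 70, 70, 89, 131, 146, 144, 142, 140, 
[... 2981 characters left out ...]
, 61, 58, 55, 53, 52, 67, 117, 165, 168, 167]
218 [160, 159, 158, 158, 157, 156, 157, 158, 158, 158, 159, 161, 161, 163, 165, 154, 109, 81, 99, 91, 68, 56, 51, 46, 44, 44, 46, 51, 50, 60, 101, 157, 169, 167]
220 [163, 162, 162, 163, 164, 164, 164, 164, 163, 164, 165, 166, 166, 168, 169, 170, 158, 104, 62, 51, 51, 50, 44, 36, 34, 39, 50, 58, 75, 109, 141, 145, 133, 142]
222 [166, 165, 167, 168, 168, 168, 170, 170, 171, 171, 169, 166, 165, 162, 160, 158, 159, 146, 110, 69, 51, 42, 30, 27, 21, 22, 33, 94, 156, 145, 118, 102, 99, 96]
224 [161, 157, 156, 158, 159, 158, 156, 154, 153, 152, 152, 151, 138, 115, 110, 126, 142, 156, 161, 154, 115, 33, 36, 75, 86, 89, 50, 40, 77, 101, 101, 100, 96, 81]
```

```bash
python3 - <<'E'
from h import *
f=lambda *p:((pix("side",jw(*p))-[260,150])*5).round().tolist()
print("stop block top corners",[f(x,y,62) for x,y in((-18,-85),(18,-85),(18,-73),(-18,-73))],"seen front edge (392,405)-(465,390)")
print("plate corners",[f(x,y,12) for x,y in((-105,-85),(105,-85),(105,85),(-105,85))],"seen (232,515) (618,435) - (160,285)")
print("cheek top",f(-68,-15,110),"seen 258,262")
print("V near block tops",f(-30,-54,47),f(30,-54,47),"seen 355,375 / 463,358")
print("V far",f(-30,40,47),f(30,40,47),"seen 310,255 /408,240")
print("s5 near end for offset46", f(-1,73-106,109),"seen 400,265")
# top view: extent of barrel now
t=bot.capture("top");cv2.imwrite("pics/t8.png",t)
for y in(-30,-35,-40,-45,-50,-55): print(y,pix("top",jw(0,y,80)).round(1))
for r in(194,197,198,199,200,201,203): print(r,[int(x) for x in t[r,262:300].max(1)])
E
```

```text
stop block top corners [[394.0, 410.0], [463.0, 396.0], [456.0, 379.0], [387.0, 392.0]] seen front edge (392,405)-(465,390)
plate corners [[226.0, 507.0], [618.0, 429.0], [516.0, 208.0], [152.0, 276.0]] seen (232,515) (618,435) - (160,285)
cheek top [261.0, 263.0] seen 258,262
V near block tops [353.0, 390.0] [466.0, 368.0] seen 355,375 / 463,358
V far [305.0, 263.0] [413.0, 243.0] seen 310,255 /408,240
s5 near end for offset46 [400.0, 265.0] seen 400,265
-30 [280.5 198.9]
-35 [282.5 198.7]
-40 [284.5 198.6]
-45 [286.5 198.5]
-50 [288.6 198.3]
-55 [290.6 198.2]
194 [87, 78, 87, 84, 67, 68, 75, 70, 78, 86, 87, 87, 91, 92, 98, 102, 100, 96, 98, 99, 105, 109, 108, 101, 88, 94, 90, 100, 69, 106, 144, 137, 133, 137, 135, 138, 114, 103]
197 [104, 114, 118, 113, 115, 115, 116, 120, 117, 118, 115, 116, 121, 121, 120, 121, 123, 115, 106, 103, 104, 111, 123, 118, 100, 93, 75, 16, 52, 99, 104, 74, 53, 51, 48, 30, 69, 77]
198 [110, 120, 118, 127, 121, 121, 128, 123, 122, 121, 124, 124, 120, 123, 122, 126, 122, 122, 109, 112, 112, 116, 130, 115, 96, 97, 81, 30, 53, 72, 54, 59, 40, 40, 50, 47, 72, 80]
199 [102, 127, 124, 122, 123, 120, 123, 123, 119, 120, 121, 123, 123, 120, 121, 122, 125, 117, 107, 107, 110, 112, 124, 118, 104, 93, 79, 42, 83, 117, 100, 69, 49, 52, 46, 45, 96, 105]
200 [108, 119, 122, 120, 117, 120, 122, 117, 121, 121, 117, 123, 120, 123, 124, 119, 125, 120, 113, 111, 113, 106, 130, 124, 105, 90, 80, 40, 82, 108, 99, 62, 40, 47, 47, 49, 96, 113]
201 [103, 119, 115, 118, 115, 114, 115, 114, 116, 113, 119, 122, 125, 122, 123, 122, 122, 122, 112, 114, 116, 109, 124, 125, 112, 89, 85, 42, 82, 115, 103, 65, 41, 49, 53, 36, 73, 102]
203 [107, 112, 120, 117, 108, 117, 112, 112, 120, 110, 117, 120, 117, 116, 118, 117, 118, 120, 102, 103, 108, 101, 118, 117, 99, 77, 79, 40, 35, 86, 111, 90, 54, 76, 73, 68, 102, 119]
```

Both views agree on the droop story: the nose was at about -41, against the block face at -40. The barrel is now nearly level and raised. Add 0.04 rad, shift 4 mm to -y, and lower carefully.

```bash
python3 -m pendant '[[[0,0,0],[-0.17,-0.016,0],-1],[[0,0,0],[-0.17,-0.016,0],-1],[[0.004,-0.04,0],[0,0,0],-1],[[0.004,-0.04,0],[0,0,0],-1],[[0.004,-0.05,0],[0,0,0],-1],[[0,0,-0.08],[0,0,0],-1],[[0,0,-0.08],[0,0,0],-1],[[0,0,-0.08],[0,0,0],-1],[[0,0,-0.08],[0,0,0],-1],[[0,0,0],[0,0,0],-1]]'
python3 -m pendant '[[[0,0,-0.04],[0,0,0],-1],[[0,0,-0.04],[0,0,0],-1],[[0,0,0],[0,0,0],-1],[[0,0,0],[0,0,0],-1],[[0,0,0],[0,0,0],-1],[[0,0,0],[0,0,0],-1],[[0,0,0],[0,0,0],-1],[[0,0,0],[0,0,0],-1],[[0,0,0],[0,0,0],-1],[[0,0,0],[0,0,0],-1]]'
python3 -c "
from h import *
o=bot.get_obs();print(wj(o['tool_pos']),o['moment'])"
```

```text
time: 27.32
tool_pos: [563.8, 176.0, 63.9]
tcp_rot: [-3.14, 0.162, 1.667]
contact_force: [-1.1, -0.5, -2.1]
grip_width: 35.1
finger_force: 29.9
time: 28.15
tool_pos: [564.2, 176.2, 62.2]
tcp_rot: [-3.142, 0.162, 1.666]
contact_force: [-1.5, 0.8, 0.0]
grip_width: 35.3
finger_force: 29.9
[-0.11353253 69.21618253] [ 0.06332233  0.29972243 -0.11690879]
```

```bash
python3 -m pendant '[[[0,0,-0.03],[0,0,0],-1],[[0,0,-0.03],[0,0,0],-1],[[0,0,0],[0,0,0],-1],[[0,0,0],[0,0,0],-1],[[0,0,0],[0,0,0],-1],[[0,0,0],[0,0,0],-1],[[0,0,0],[0,0,0],-1],[[0,0,0],[0,0,0],-1],[[0,0,0],[0,0,0],-1],[[0,0,0],[0,0,0],-1]]'
python3 - <<'E'
from h import *
o=bot.get_obs();print(wj(o['tool_pos']),o['moment'])
t=bot.capture("top");cv2.imwrite("pics/t9.png",t)
for r in(194,197,198,199,200,201,203): print(r,[int(x) for x in t[r,270:300].max(1)])
h=cv2.cvtColor(bot.capture("side"),cv2.COLOR_BGR2HSV)
for r in range(184,228,2): print(r,[int(x) for x in h[r,324:350,2]])
E
```

```text
time: 28.98
tool_pos: [564.2, 176.2, 60.4]
tcp_rot: [3.142, 0.161, 1.666]
contact_force: [-1.0, 1.5, 0.5]
grip_width: 35.5
finger_force: 29.9
[-6.60114204e-02  6.91893310e+01] [ 0.15812765  0.24931264 -0.1141966 ]
194 [104, 94, 82, 73, 69, 69, 69, 73, 79, 79, 87, 82, 89, 93, 92, 100, 105, 95, 91, 93, 73, 105, 137, 137, 136, 136, 137, 132, 116, 107]
197 [109, 110, 113, 110, 113, 117, 116, 115, 118, 115, 117, 110, 106, 113, 103, 119, 123, 117, 76, 15, 51, 106, 111, 73, 47, 56, 48, 23, 75, 77]
198 [115, 121, 121, 124, 122, 118, 121, 121, 122, 123, 125, 114, 114, 111, 107, 128, 126, 113, 77, 16, 57, 63, 57, 57, 42, 50, 42, 43, 75, 75]
199 [121, 118, 125, 123, 123, 125, 125, 121, 121, 125, 123, 118, 110, 113, 110, 117, 124, 117, 94, 33, 85, 123, 103, 62, 45, 49, 41, 41, 100, 108]
200 [121, 119, 121, 124, 120, 121, 121, 120, 120, 121, 122, 118, 107, 114, 110, 122, 126, 123, 94, 39, 75, 112, 99, 63, 41, 47, 42, 44, 101, 113]
201 [117, 116, 116, 118, 117, 125, 124, 122, 124, 124, 129, 118, 111, 106, 105, 112, 126, 115, 80, 40, 81, 115, 99, 69, 47, 46, 50, 41, 71, 102]
203 [117, 118, 118, 118
[... 2233 characters left out ...]
, 117, 83, 97, 110, 109, 111, 118, 117, 114, 125, 127, 134, 127, 112, 105, 108, 150, 166]
218 [158, 158, 159, 159, 160, 161, 162, 163, 157, 122, 77, 79, 100, 120, 129, 131, 123, 115, 100, 88, 82, 71, 77, 81, 114, 168]
220 [164, 164, 164, 164, 165, 165, 167, 168, 170, 158, 101, 72, 98, 115, 105, 81, 61, 56, 53, 52, 53, 52, 53, 54, 73, 113]
222 [169, 171, 171, 170, 170, 166, 165, 162, 161, 159, 142, 84, 77, 66, 56, 46, 32, 29, 24, 23, 22, 37, 57, 62, 77, 95]
224 [156, 154, 153, 153, 153, 152, 137, 115, 111, 126, 143, 139, 86, 55, 36, 15, 39, 75, 86, 90, 51, 32, 58, 88, 101, 101]
226 [160, 162, 162, 163, 163, 154, 121, 99, 96, 89, 90, 94, 97, 86, 75, 51, 29, 55, 53, 52, 46, 46, 52, 78, 101, 95]
```

```bash
python3 -m pendant '[[[0,0.02,-0.03],[0,0,0],-1],[[0,0.02,-0.03],[0,0,0],-1],[[0,0,0],[0,0,0],-1],[[0,0,0],[0,0,0],-1],[[0,0,0],[0,0,0],-1],[[0,0,0],[0,0,0],-1],[[0,0,0],[0,0,0],-1],[[0,0,0],[0,0,0],-1],[[0,0,0],[0,0,0],-1],[[0,0,0],[0,0,0],-1]]'
python3 -c "
from h import *
o=bot.get_obs();print(wj(o['tool_pos']),o['moment'])"
```

```text
time: 29.92
tool_pos: [564.2, 177.3, 58.6]
tcp_rot: [-3.142, 0.162, 1.666]
contact_force: [-0.6, -1.3, -0.9]
grip_width: 35.1
finger_force: 29.8
[-6.74131288e-03  7.03398854e+01] [-0.45567065  0.26832315 -0.2018517 ]
```

```bash
python3 -m pendant '[[[0,0,-0.03],[0,0,0],-1],[[0,0,-0.03],[0,0,0],-1],[[0,0,0],[0,0,0],-1],[[0,0,0],[0,0,0],-1],[[0,0,0],[0,0,0],-1],[[0,0,0],[0,0,0],-1],[[0,0,0],[0,0,0],-1],[[0,0,0],[0,0,0],-1],[[0,0,0],[0,0,0],-1],[[0,0,0],[0,0,0],-1]]'
python3 -c "
from h import *
o=bot.get_obs();print(wj(o['tool_pos']),o['moment'])"
```

```text
time: 30.75
tool_pos: [564.3, 177.5, 56.9]
tcp_rot: [3.141, 0.161, 1.666]
contact_force: [-0.9, 0.4, 0.9]
grip_width: 35.4
finger_force: 29.9
[ 0.12918542 70.49024919] [-0.06641622  0.09751038 -0.08262666]
```

```bash
python3 -m pendant '[[[0,0,-0.03],[0,0,0],-1],[[0,0,-0.02],[0,0,0],-1],[[0,0,0],[0,0,0],-1],[[0,0,0],[0,0,0],-1],[[0,0,0],[0,0,0],-1],[[0,0,0],[0,0,0],-1],[[0,0,0],[0,0,0],-1],[[0,0,0],[0,0,0],-1],[[0,0,0],[0,0,0],-1],[[0,0,0],[0,0,0],-1]]'
python3 - <<'E'
from h import *
o=bot.get_obs();print(wj(o['tool_pos']),o['moment'])
h=cv2.cvtColor(bot.capture("side"),cv2.COLOR_BGR2HSV)
for r in range(184,226,1): print(r,h[r,[328,329,330,332,333,334,337,338,339,340],2].tolist())
E
```

```text
time: 31.58
tool_pos: [564.2, 177.4, 55.3]
tcp_rot: [3.142, 0.162, 1.666]
contact_force: [-0.3, 0.8, 1.1]
grip_width: 35.5
finger_force: 29.9
[3.28794847e-02 7.03869961e+01] [-0.10580255  0.16702549 -0.13202207]
184 [147, 146, 145, 143, 142, 116, 48, 72, 73, 71]
185 [145, 143, 142, 143, 147, 132, 50, 73, 74, 73]
186 [136, 134, 136, 135, 138, 126, 48, 73, 74, 72]
187 [125, 122, 122, 120, 115, 104, 46, 73, 72, 72]
188 [119, 118, 110, 114, 103, 84, 43, 73, 74, 72]
189 [118, 120, 112, 123, 112, 92, 42, 72, 73, 72]
190 [121, 120, 117, 131, 120, 111, 42, 72, 73, 72]
191 [130, 129, 129, 135, 130, 121, 42, 71, 73, 72]
192 [131, 129, 130, 133, 133, 126, 44, 70, 73, 72]
193 [131, 129, 129, 132, 133, 129, 57, 70, 73, 78]
194 [130, 130, 129, 131, 133, 131, 80, 72, 78, 100]
195 [128, 129, 128, 129, 134, 133, 99, 78, 88, 111]
196 [124, 129, 129, 132, 133, 135, 109, 89, 96, 101]
197 [121, 128, 130, 133, 134, 135, 117, 99, 96, 98]
198 [117, 126, 130, 132, 133, 135, 123, 108, 94, 97]
199 [113, 122, 128, 131, 133, 135, 124, 115, 97, 84]
200 [109, 118, 126, 130, 131, 131, 124, 116, 100, 67]
201 [104, 1
[... 604 characters left out ...]
26, 136, 136, 136, 136]
213 [175, 175, 157, 91, 111, 124, 134, 134, 130, 126]
214 [172, 171, 163, 87, 103, 120, 126, 116, 115, 116]
215 [165, 164, 163, 93, 95, 114, 115, 103, 111, 121]
216 [158, 158, 158, 100, 86, 104, 117, 120, 124, 127]
217 [156, 157, 158, 121, 79, 92, 114, 127, 135, 134]
218 [159, 161, 161, 147, 88, 82, 118, 129, 124, 117]
219 [164, 164, 164, 159, 123, 76, 124, 113, 93, 82]
220 [165, 166, 167, 169, 153, 87, 107, 82, 62, 59]
221 [169, 170, 171, 172, 158, 102, 79, 61, 57, 50]
222 [168, 167, 165, 161, 152, 116, 61, 55, 45, 31]
223 [158, 156, 152, 140, 147, 139, 55, 49, 27, 24]
224 [152, 152, 138, 111, 126, 135, 53, 37, 15, 38]
225 [160, 153, 122, 94, 95, 108, 55, 43, 18, 42]
```

The barrel is level and static (ring rows 188 / 201.7 / 214.8, unchanged while the fingers came down), so it is seated on both blocks. Release and verify.

```bash
python3 -m pendant '[[[0,0,0],[0,0,0],-0.22],[[0,0,0],[0,0,0],-0.18],[[0,0,0],[0,0,0],-0.13],[[0,0,0],[0,0,0],-0.1],[[0,0,0],[0,0,0],-0.07],[[0,0.005,0.1],[0,0,0],-0.07],[[0,0.05,0.3],[0,0,0],-0.07],[[0,0.1,0.6],[0,0,0],-0.07],[[0,0.1,0.7],[0,0,0],-0.07],[[0,0,0.3],[0,0,0],-0.07]]'
python3 - <<'E'
from h import *
o=bot.get_obs();print(wj(o['tool_pos']),o['contact_force'])
b=bot.capture("side");cv2.imwrite("pics/s10.png",b);h=cv2.cvtColor(b,cv2.COLOR_BGR2HSV)
for r in list(range(180,192))+list(range(199,204))+list(range(212,224)): print(r,h[r,[328,329,330,332,333,334,337,338,339,340],2].tolist())
t=bot.capture("top")
for r in(198,199,200,201,203): print(r,[int(x) for x in t[r,240:300].max(1)])
print(pix("top",jw(0,72,66)),pix("top",jw(0,-46,66)))
E
```

```text
time: 32.47
tool_pos: [565.5, 185.9, 118.6]
tcp_rot: [3.137, 0.161, 1.666]
contact_force: [0.6, -0.3, 0.3]
grip_width: 42.7
finger_force: 0.0
[ 2.09132007 78.77644602] [ 0.60092843 -0.32005568  0.31834068]
180 [143, 144, 143, 143, 143, 142, 142, 142, 141, 142]
181 [144, 144, 144, 143, 140, 140, 140, 141, 142, 141]
182 [144, 146, 146, 140, 139, 139, 139, 142, 142, 140]
183 [145, 146, 145, 140, 141, 141, 140, 140, 141, 139]
184 [144, 144, 143, 141, 143, 144, 140, 139, 138, 138]
185 [145, 144, 143, 142, 144, 145, 141, 140, 139, 138]
186 [141, 139, 140, 138, 142, 145, 142, 141, 141, 141]
187 [131, 130, 131, 130, 131, 137, 141, 141, 142, 143]
188 [123, 120, 116, 115, 117, 120, 140, 141, 142, 143]
189 [115, 114, 102, 98, 104, 104, 142, 142, 142, 141]
190 [105, 118, 116, 112, 111, 103, 143, 142, 140, 138]
191 [109, 121, 128, 132, 127, 111, 140, 141, 139, 137]
199 [113, 121, 126, 129, 131, 133, 124, 111, 92, 83]
200 [109, 117, 125, 128, 130, 132, 126, 115, 94, 65]
201 [105, 115, 123, 127, 128, 122, 118, 114, 95, 74]
202 [99, 112, 119, 123, 120, 114, 116, 116, 100, 91]
203 [92, 108, 112, 120,
[... 1478 characters left out ...]
113, 67, 62, 38, 81, 112, 93, 64, 45, 48, 45, 41, 97, 117]
201 [113, 129, 109, 109, 109, 112, 126, 121, 123, 126, 125, 122, 121, 120, 122, 121, 124, 124, 122, 124, 124, 121, 115, 106, 124, 121, 122, 119, 120, 121, 122, 118, 120, 118, 123, 124, 121, 123, 119, 123, 125, 111, 106, 109, 116, 126, 123, 96, 59, 44, 87, 117, 102, 62, 41, 49, 48, 41, 72, 102]
203 [37, 0, 37, 92, 112, 104, 112, 111, 111, 114, 114, 112, 110, 112, 111, 116, 120, 114, 111, 114, 117, 114, 110, 106, 110, 119, 112, 116, 113, 115, 116, 113, 117, 121, 122, 119, 119, 123, 119, 120, 123, 113, 111, 113, 108, 122, 122, 105, 60, 50, 32, 86, 108, 91, 58, 82, 75, 72, 103, 119]
[240.16064048 202.55246376] [287.29078198 199.42069983]
```

The barrel now rests level on both blocks: centre y ≈ 15.6 from the top view, ring spacing 26 px. Straighten the hand, go behind the end and push.

```bash
python3 -m pendant '[[[-0.03,0.15,0],[0.27,0.026,0],-0.5],[[-0.03,0.2,0],[0.27,0.026,0],-1],[[-0.04,0.2,0],[0.27,0.026,0],-1],[[-0.03,0.15,0],[0.27,0.026,0],-1],[[0,0,0],[0.26,0.025,0],-1],[[0,0,-0.4],[0,0,0],-1],[[0,0,-0.5],[0,0,0],-1],[[0,0,-0.5],[0,0,0],-1],[[0,0,-0.35],[0,0,0],-1],[[0,0,-0.15],[0,0,0],-1]]'
python3 -m pendant '[[[0.003,-0.04,0],[0,0,0],-1],[[0.003,-0.04,0],[0,0,0],-1],[[0.003,-0.04,0],[0,0,0],-1],[[0.003,-0.04,0],[0,0,0],-1],[[0.003,-0.04,0],[0,0,0],-1],[[0,0,0],[0,0,0],-1],[[0,0,0],[0,0,0],-1],[[0,0,0],[0,0,0],-1],[[0,0,0],[0,0,0],-1],[[0,0,0],[0,0,0],-1]]'
python3 -c "
from h import *
o=bot.get_obs();print(wj(o['tool_pos']))"
```

```text
time: 33.4
tool_pos: [559.0, 205.5, 55.9]
tcp_rot: [-3.138, 0.001, 1.666]
contact_force: [-0.2, 0.3, 0.7]
grip_width: 0.4
finger_force: 0.0
time: 34.23
tool_pos: [560.8, 200.1, 58.4]
tcp_rot: [3.142, 0.0, 1.667]
contact_force: [0.4, 0.1, -0.5]
grip_width: 0.1
finger_force: 0.0
[-1.2460799  93.33632558]
```

```bash
python3 -m pendant '[[[0.015,-0.04,0],[0,0,0],-1],[[0.015,-0.04,0],[0,0,0],-1],[[0.003,-0.04,0],[0,0,0],-1],[[0.003,-0.04,0],[0,0,0],-1],[[0,0,0],[0,0,0],-1],[[0,0,0],[0,0,0],-1],[[0,0,0],[0,0,0],-1],[[0,0,0],[0,0,0],-1],[[0,0,0],[0,0,0],-1],[[0,0,0],[0,0,0],-1]]'
python3 -m pendant '[[[0.003,-0.03,0],[0,0,0],-1],[[0.003,-0.03,0],[0,0,0],-1],[[0.003,-0.03,0],[0,0,0],-1],[[0,0,0],[0,0,0],-1],[[0,0,0],[0,0,0],-1],[[0,0,0],[0,0,0],-1],[[0,0,0],[0,0,0],-1],[[0,0,0],[0,0,0],-1],[[0,0,0],[0,0,0],-1],[[0,0,0],[0,0,0],-1]]'
python3 -c "
from h import *
o=bot.get_obs();print(wj(o['tool_pos']))"
```

```text
time: 35.07
tool_pos: [561.8, 195.3, 58.3]
tcp_rot: [-3.142, -0.0, 1.666]
contact_force: [-0.4, -0.2, 0.3]
grip_width: 0.2
finger_force: 0.0
time: 35.9
tool_pos: [562.1, 192.5, 58.3]
tcp_rot: [-3.142, 0.0, 1.666]
contact_force: [-0.6, 1.0, -0.2]
grip_width: 0.3
finger_force: 0.4
[-0.63206566 85.6352618 ]
```

Contact at TCP y ≈ 86. Time is fine (36 s), so continue.

```bash
python3 -m pendant '[[[0.003,-0.03,0],[0,0,0],-1],[[0.003,-0.03,0],[0,0,0],-1],[[0.003,-0.03,0],[0,0,0],-1],[[0,0,0],[0,0,0],-1],[[0,0,0],[0,0,0],-1],[[0,0,0],[0,0,0],-1],[[0,0,0],[0,0,0],-1],[[0,0,0],[0,0,0],-1],[[0,0,0],[0,0,0],-1],[[0,0,0],[0,0,0],-1]]'
python3 -m pendant '[[[0.003,-0.03,0],[0,0,0],-1],[[0.003,-0.03,0],[0,0,0],-1],[[0,0,0],[0,0,0],-1],[[0,0,0],[0,0,0],-1],[[0,0,0],[0,0,0],-1],[[0,0,0],[0,0,0],-1],[[0,0,0],[0,0,0],-1],[[0,0,0],[0,0,0],-1],[[0,0,0],[0,0,0],-1],[[0,0,0],[0,0,0],-1]]'
python3 -c "
from h import *
o=bot.get_obs();print(wj(o['tool_pos']))"
```

```text
time: 36.73
tool_pos: [562.4, 189.7, 58.3]
tcp_rot: [-3.141, 0.0, 1.666]
contact_force: [-0.2, 0.2, 0.8]
grip_width: 0.7
finger_force: 0.1
time: 37.57
tool_pos: [562.6, 188.1, 58.4]
tcp_rot: [3.142, -0.0, 1.666]
contact_force: [0.3, 2.3, -0.4]
grip_width: 0.5
finger_force: 1.3
[-0.57557598 81.23640629]
```

```bash
python3 -m pendant '[[[0.003,-0.03,0],[0,0,0],-1],[[0.003,-0.03,0],[0,0,0],-1],[[0,0,0],[0,0,0],-1],[[0,0,0],[0,0,0],-1],[[0,0,0],[0,0,0],-1],[[0,0,0],[0,0,0],-1],[[0,0,0],[0,0,0],-1],[[0,0,0],[0,0,0],-1],[[0,0,0],[0,0,0],-1],[[0,0,0],[0,0,0],-1]]'
python3 -c "
from h import *
o=bot.get_obs();print(wj(o['tool_pos']))"
```

```text
time: 38.4
tool_pos: [562.8, 186.3, 58.4]
tcp_rot: [3.142, -0.0, 1.666]
contact_force: [-0.2, 5.1, -0.4]
grip_width: 0.3
finger_force: 2.4
[-0.54989663 79.41581308]
```

```bash
python3 -m pendant '[[[0.002,-0.02,0],[0,0,0],-1],[[0.002,-0.02,0],[0,0,0],-1],[[0,0,0],[0,0,0],-1],[[0,0,0],[0,0,0],-1],[[0,0,0],[0,0,0],-1],[[0,0,0],[0,0,0],-1],[[0,0,0],[0,0,0],-1],[[0,0,0],[0,0,0],-1],[[0,0,0],[0,0,0],-1],[[0,0,0],[0,0,0],-1]]'
python3 -c "
from h import *
o=bot.get_obs();print(wj(o['tool_pos']))"
```

```text
time: 39.23
tool_pos: [562.8, 186.2, 58.4]
tcp_rot: [3.141, -0.002, 1.666]
contact_force: [-1.3, 9.3, 0.3]
grip_width: 0.7
finger_force: 4.8
[-0.5450709  79.31267188]
```

Bottomed out: 9.3 N with no motion. One slight extra press, held, then retreat.

```bash
python3 -m pendant '[[[0.001,-0.015,0],[0,0,0],-1],[[0,0,0],[0,0,0],-1],[[0,0,0],[0,0,0],-1],[[0,0,0],[0,0,0],-1],[[0,0,0],[0,0,0],-1],[[-0.003,0.03,0],[0,0,0],-1],[[-0.003,0.03,0],[0,0,0],-1],[[-0.003,0.03,0],[0,0,0],-1],[[-0.004,0.04,0],[0,0,0],-1],[[-0.007,0.07,0],[0,0,0],-1]]'
python3 -m pendant '[[[-0.02,0.2,0],[0,0,0],-1],[[-0.02,0.2,0],[0,0,0],-1],[[0,0,0.5],[0,0,0],-1],[[0,0,1],[0,0,0],-0.5],[[0,0,1],[0,0,0],-0.3],[[0,0,1],[0,0,0],-0.3],[[0,0,0.5],[0,0,0],-0.2],[[0,0,0],[0,0,0],-0.2],[[0,0,0],[0,0,0],-0.2],[[0,0,0],[0,0,0],-0.2]]'
python3 - <<'E'
from h import *
o=bot.get_obs();print(wj(o['tool_pos']),(np.array([629.4,285.3,99])-o["tool_pos"])/30,(1.638-o["tcp_rot"][2])/.12)
t=bot.capture("top")
for r in(199,200,201): print(r,[int(x) for x in t[r,240:300].max(1)])
# knob location check at predicted
print(pix("top",jw(75,170,122)))
E
```

```text
time: 40.07
tool_pos: [562.4, 189.9, 58.3]
tcp_rot: [-3.141, 0.001, 1.666]
contact_force: [0.2, 0.7, 0.8]
grip_width: 0.5
finger_force: 0.0
time: 40.9
tool_pos: [560.4, 202.7, 177.1]
tcp_rot: [-3.139, 0.0, 1.667]
contact_force: [0.4, 0.1, -0.9]
grip_width: 36.4
finger_force: 0.0
[-1.41219937 95.94681943] [ 2.30150755  2.75413276 -2.60236986] -0.2389082844061678
199 [148, 149, 134, 111, 115, 96, 99, 103, 98, 115, 115, 118, 118, 116, 119, 120, 116, 122, 118, 117, 117, 118, 123, 119, 122, 117, 107, 113, 122, 118, 122, 122, 122, 121, 126, 123, 121, 123, 121, 121, 120, 124, 120, 117, 106, 105, 107, 108, 123, 122, 91, 53, 89, 66, 51, 50, 44, 33, 97, 105]
200 [148, 147, 140, 121, 120, 105, 97, 108, 94, 122, 120, 120, 120, 121, 122, 122, 123, 120, 123, 122, 123, 126, 123, 124, 122, 118, 107, 116, 123, 120, 122, 122, 121, 127, 119, 118, 122, 126, 122, 124, 122, 119, 120, 124, 112, 110, 110, 107, 124, 123, 91, 58, 88, 66, 45, 49, 45, 45, 93, 120]
201 [147, 155, 137, 118, 126, 111, 104, 109, 99, 124, 124, 119, 122, 121, 121, 124, 119, 118, 120, 123, 122, 120, 119, 121, 118, 115, 110, 114, 122, 119, 123, 118, 119, 118, 120, 112, 118, 121, 121, 120, 126, 124, 123, 120, 113, 105, 117, 103, 127, 125, 102, 37, 80, 70, 44, 48, 46, 44, 67, 100]
[194.46789968 170.62642297]
```

The barrel sits at y ≈ 6.8, touching the plunger. Go back to the knob.

```bash
python3 - <<'E'
from h import *
h=cv2.cvtColor(bot.capture("top"),cv2.COLOR_BGR2HSV)
for r in(166,168,170,172,174): print(r,[(int(a),int(b)) for a,b in h[r,184:206,1:]])
E
python3 -m pendant '[[[0.575,0.69,0],[0,0,-0.06],-0.2],[[0.575,0.69,0],[0,0,-0.06],-0.2],[[0.575,0.69,0],[0,0,-0.06],-0.2],[[0.575,0.69,0],[0,0,-0.06],-0.2],[[0,0,0],[0,0,0],-0.2],[[0,0,-0.3],[0,0,0],-0.2],[[0,0,-0.3],[0,0,0],-0.2],[[0,0,0],[0,0,0],-0.2],[[0,0,0],[0,0,0],-0.2],[[0,0,0],[0,0,0],-0.2]]'
```

```text
166 [(15, 116), (23, 121), (17, 117), (20, 113), (22, 114), (20, 112), (18, 114), (27, 113), (23, 113), (20, 112), (29, 107), (23, 111), (21, 111), (23, 109), (22, 106), (32, 105), (22, 103), (21, 107), (22, 105), (27, 103), (15, 101), (26, 100)]
168 [(27, 112), (24, 108), (26, 106), (29, 106), (17, 108), (29, 107), (22, 105), (25, 102), (26, 99), (18, 102), (27, 103), (31, 98), (33, 101), (20, 102), (27, 105), (21, 97), (15, 99), (26, 98), (23, 100), (20, 101), (31, 91), (25, 101)]
170 [(23, 100), (18, 98), (18, 97), (27, 95), (23, 100), (26, 99), (27, 96), (21, 96), (28, 100), (24, 95), (18, 97), (27, 96), (23, 99), (11, 91), (25, 101), (29, 96), (28, 90), (30, 94), (35, 96), (27, 94), (27, 93), (19, 93)]
172 [(30, 94), (24, 97), (19, 93), (30, 92), (28, 91), (22, 91), (16, 93), (21, 96), (18, 98), (27, 96), (18, 98), (16, 97), (27, 86), (25, 91), (25, 92), (19, 92), (31, 91), (22, 92), (20, 91), (25, 90), (28, 92), (22, 93)]
174 [(22, 94), (34, 91), (29, 96), (31, 91), (22, 91), (19, 93), (21, 96), (33, 92), (26, 87), (21, 95), (28, 90), (26, 88), (35, 88), (23, 90), (23, 89), (31, 82), (26, 88), (21, 85), (20, 88), (21, 85), (33, 86), (22, 83)]
time: 41.83
tool_pos: [629.9, 284.7, 160.5]
tcp_rot: [-3.141, 0.0, 1.637]
contact_force: [-0.2, 0.2, 0.3]
grip_width: 36.6
finger_force: 0.0
```

```bash
python3 - <<'E'
from h import *
for n,f in(("side","pics/s10.png"),("top","pics/t9.png"),("side",None),("top",None)):
    im=cv2.imread(f) if f else bot.capture(n)
    if not f: cv2.imwrite(f"pics/{n}11.png",im)
    h=cv2.cvtColor(im,cv2.COLOR_BGR2HSV)
    m=((h[...,1]>100)&(h[...,2]<110)&(h[...,2]>25)&((h[...,0]<20)|(h[...,0]>170))).astype(np.uint8)
    k,_,st,c=cv2.connectedComponentsWithStats(m)
    print(n,f,[(st[i].tolist(),c[i].round(1).tolist()) for i in range(1,k) if st[i,4]>12 and (280<c[i,0]<400 if n=="side" else 150<c[i,0]<310) and 120<c[i,1]<260])
    for a in(1.35,1.6,1.75):
        print("  knob at",a,pix(n,jw(70-170*np.cos(a),170*np.sin(a),122)).round(1),pix(n,jw(70-170*np.cos(a),170*np.sin(a),90)).round(1))
E
```

```text
side pics/s10.png [([327, 149, 10, 5, 37], [331.7, 151.3]), ([321, 191, 32, 45, 311], [334.2, 216.1]), ([338, 196, 5, 11, 28], [340.1, 200.0]), ([307, 237, 76, 16, 79], [344.8, 244.2])]
  knob at 1.35 [331.6 147.2] [331.3 156.3]
  knob at 1.6 [346.  143.8] [345.5 152.9]
  knob at 1.75 [355.1 142.9] [354.5 152. ]
top pics/t9.png [([288, 124, 26, 26, 504], [300.6, 136.4]), ([148, 186, 12, 7, 38], [154.8, 188.8]), ([247, 190, 45, 26, 326], [271.5, 201.8]), ([242, 197, 2, 9, 16], [242.4, 200.9])]
  knob at 1.35 [197.  187.7] [199.9 190.3]
  knob at 1.6 [194.5 170.6] [197.5 173.6]
  knob at 1.75 [195.1 160.3] [198.1 163.5]
side None [([327, 137, 23, 21, 337], [337.2, 147.6]), ([321, 192, 32, 44, 299], [333.9, 216.1]), ([337, 196, 6, 11, 29], [339.9, 199.9]), ([307, 237, 76, 16, 77], [344.6, 244.3])]
  knob at 1.35 [331.6 147.2] [331.3 156.3]
  knob at 1.6 [346.  143.8] [345.5 152.9]
  knob at 1.75 [355.1 142.9] [354.5 152. ]
top None [([288, 124, 26, 26, 506], [300.7, 136.4]), ([164, 176, 3, 6, 14], [164.9, 178.4]), ([243, 190, 49, 26, 368], [267.4, 202.5])]
  knob at 1.35 [197.  187.7] [199.9 190.3]
  knob at 1.6 [194.5 170.6] [197.5 173.6]
  knob at 1.75 [195.1 160.3] [198.1 163.5]
```

```bash
python3 - <<'E'
from h import *
im=cv2.imread("pics/side11.png");h=cv2.cvtColor(im,cv2.COLOR_BGR2HSV)
for r in range(130,192,2):
    print(r,"".join("B" if s>100 and v<115 and (a<20 or a>170) and v>25 else "#" if v<60 else "A" if s<40 and v>150 else "t" if s<60 else "w" for a,s,v in h[r,310:385].tolist()))
# bar in early frames: bright low-sat pixels; fit in s10
for f in("pics/s7full.png","pics/s10.png"):
    print(f)
    h=cv2.cvtColor(cv2.imread(f),cv2.COLOR_BGR2HSV)
    for r in range(140,200,3): print(r,"".join("B" if s>100 and v<115 and (a<20 or a>170) and v>25 else "#" if v<60 else "A" if s<40 and v>150 else "t" if s<60 else "w" for a,s,v in h[r,310:385].tolist()))
E
```

```text
130 ttttttttttttttttttAAAAAt##tttt#tAAAtttttttt####tttttttttttttttttttttttttttt
132 tttttttttttttttttttAAAAt##tttt#tAAttttttttt###ttttttttttttttttttttttttttttt
134 tttttttttttttttttttttAAtt#ttttttttttttttttt###ttttttttttttttttttttttttttttt
136 tttttttttttttttttt##tttttttttt##t#tttttttttt##ttttttttttttttttttttttttttttt
138 tttttttttttttttttBBwtttttttttt####Bwttttttttttttttttttttttttttttttttttttttt
140 tttttttttttttttttBBBBBBwww#twt#BBBBwttttttttttttttttttttttttttttttttttttttt
142 tttttttttttttttttBBBBBBBBBBBBBBBBBBBBwttttttttttttttttttttttttttttttttttttt
144 tttttttttttttttttBBBBBBBBBBBBBBBBBBBBBBtttttttttttttttttttttttttttttttttttt
146 ttttttttttttttttwBBBBBBBBBBBBBBBB#BBBBBBttttttttttttttttttttttttttttttttttt
148 ttttttttttttttttwBBBBBBBBBBBBBBBB##BBBB#ttttttttttttttttttttttttttttttttttt
150 ttttttttttttttttwBBBBBBBBBBBBBBBB##BBBB#ttttttttttttttttttttttttttttttttttt
152 tttttttttttttttttBBBBBBBBBBBBBBBB##BBBBtttttttttttttttttttttttttttttttttttt
154 ttttttttttttttttttwBBBBBBBBBBBBB###BBBBtttttttttttttttttttttttttttttttttttt
156 tttttttttttttttttttttwBBBBBBBwwt##BBBBBttttttttttttttttt
[... 3908 characters left out ...]
tttttttttttt###ttttttttttAtttttttttttttttttttttttttttttttttt
176 ttttttttttttttttttttttttttttttttttttttttttttttttttttttttttttttttttttttttttt
179 ttttttttttttttttttttttttttttttttttttttttttttttttttttttttttttttttttttttttttt
182 ttttttttttttttttttttttttttttttttttttttttt##tttttttttttttttttttttttttttttttt
185 tttttttttttttttttttttttttttttttttttttttttt##ttttttttttttttttttttttttttttttt
188 ttttttttttttttttwwwwwwwwwttttttttttttttttttt#tttttAtttttttttttwwttttttttttt
191 ttttttttttttttBBBBBwwwwwBBtttttttttttttttttttttttttAttttttttttttwtttttttttt
194 ttttttttttttttBBBwwwwwwwwwBtttttttttttttttwwwwwtttttttttttttttttttttttttttt
197 tttttttttttttttBBBwwwwwwwwwBBBBBwwwwwwwwwwwwwwwwttt#####ttttttttttttttttttt
```

The larger blob is the amber oil jar behind. The knob is the column at u 343–349, rows 140–158, which matches the predicted 1.6 rad. Descend and pinch.

```bash
python3 -m pendant '[[[0,0,-0.5],[0,0,0],-0.2],[[0,0,-0.6],[0,0,0],-0.2],[[0,0,-0.5],[0,0,0],-0.2],[[0,0,-0.3],[0,0,0],-0.3],[[0,0,-0.2],[0,0,0],-0.4],[[0,0,0],[0,0,0],-0.5],[[0,0,0],[0,0,0],-0.55],[[0,0,0],[0,0,0],-0.6],[[0,0,0],[0,0,0],-1],[[0,0,0],[0,0,0],-1]]'
python3 -m pendant '[[[0,0,0],[0,0,0],-1],[[0,0,0],[0,0,0],-1],[[0,0,0.1],[0,0,0],-1],[[0,0,0.12],[0,0,0],-1],[[0,0,0.14],[0,0,0],-1],[[0,0,0.14],[0,0,0],-1],[[0,0,0.14],[0,0,0],-1],[[0,0,0.14],[0,0,0],-1],[[0,0,0.12],[0,0,0],-1],[[0,0,0.06],[0,0,0],-1]]'
```

```text
time: 42.77
tool_pos: [630.5, 285.6, 98.4]
tcp_rot: [3.14, -0.0, 1.638]
contact_force: [-0.5, 0.6, 0.9]
grip_width: 16.4
finger_force: 30.0
time: 43.6
tool_pos: [630.0, 284.5, 126.3]
tcp_rot: [-3.141, 0.001, 1.637]
contact_force: [2.1, -5.1, -8.1]
grip_width: 15.8
finger_force: 30.0
```

```bash
python3 - <<'E'
from h import *
post=jw(70,0,0)[:2];P0=np.array([471.4,98.0])-post
R=lambda a:np.array([[np.cos(a),np.sin(a)],[-np.sin(a),np.cos(a)]])@P0
o=bot.get_obs();q=o["tool_pos"][:2]-post
a0=np.arctan2(P0[1],P0[0])-np.arctan2(q[1],q[0]);a0%=2*np.pi
print("angle",a0,"yaw angle",(-3.046-o["tcp_rot"][2])%(2*np.pi)-2*np.pi,np.hypot(*q),np.hypot(*P0))
A=np.r_[1.6,np.arange(1.5,.05,-.1),.05,0.0]
for a,b in zip(A[:-1],A[1:]): print(round(b,2),((R(b)-R(a))/30).round(3).tolist(),round((a-b)/.12,3))
E
```

```text
angle 1.6032006410665405 yaw angle -4.683122094232978 170.83761022552156 169.9335780765561
1.5 [-0.562, -0.065] 0.833
1.4 [-0.553, -0.121] 0.833
1.3 [-0.538, -0.175] 0.833
1.2 [-0.518, -0.228] 0.833
1.1 [-0.493, -0.279] 0.833
1.0 [-0.462, -0.327] 0.833
0.9 [-0.428, -0.371] 0.833
0.8 [-0.388, -0.412] 0.833
0.7 [-0.345, -0.449] 0.833
0.6 [-0.299, -0.481] 0.833
0.5 [-0.249, -0.508] 0.833
0.4 [-0.197, -0.531] 0.833
0.3 [-0.143, -0.548] 0.833
0.2 [-0.088, -0.559] 0.833
0.1 [-0.032, -0.565] 0.833
0.05 [0.005, -0.283] 0.417
0.0 [0.02, -0.283] 0.417
```

```bash
python3 -m pendant '[[[-0.3,-0.03,0],[0,0,0.417],-1],[[-0.262,-0.035,0],[0,0,0.417],-1],[[-0.553,-0.121,0],[0,0,0.833],-1],[[-0.538,-0.175,0],[0,0,0.833],-1],[[-0.518,-0.228,0],[0,0,0.833],-1],[[-0.493,-0.279,0],[0,0,0.833],-1],[[-0.462,-0.327,0],[0,0,0.833],-1],[[-0.428,-0.371,0],[0,0,0.833],-1],[[-0.388,-0.412,0],[0,0,0.833],-1],[[0,0,0],[0,0,0],-1]]'
python3 -m pendant '[[[-0.345,-0.449,0.02],[0,0,0.833],-1],[[-0.299,-0.481,0.02],[0,0,0.833],-1],[[-0.249,-0.508,0.02],[0,0,0.833],-1],[[-0.197,-0.531,0],[0,0,0.833],-1],[[-0.143,-0.548,0],[0,0,0.833],-1],[[-0.088,-0.559,0],[0,0,0.833],-1],[[0,0,0],[0,0,0],-1],[[0,0,0],[0,0,0],-1],[[0,0,0],[0,0,0],-1],[[0,0,0],[0,0,0],-1]]'
python3 - <<'E'
from h import *
o=bot.get_obs();print(wj(o["tool_pos"]))
h=cv2.cvtColor(bot.capture("side"),cv2.COLOR_BGR2HSV)
for r in range(180,216,2): print(r,"".join("B" if s>100 and v<115 and (a<20 or a>170) and v>25 else "#" if v<60 else "A" if s<40 and v>150 else "t" if s<60 else "w" for a,s,v in h[r,300:385].tolist()))
for L in(18,24,28): print(L,pix("side",jw(70-40*np.cos(.2),40*np.sin(.2),76+L)),pix("side",jw(70-40*np.cos(.2),40*np.sin(.2)-8,64+L)))
E
```

```text
time: 44.43
tool_pos: [511.7, 223.7, 126.8]
tcp_rot: [-3.142, 0.003, 2.442]
contact_force: [8.1, -3.0, -9.1]
grip_width: 15.9
finger_force: 30.0
time: 45.27
tool_pos: [473.7, 133.7, 128.8]
tcp_rot: [3.141, 0.004, 3.036]
contact_force: [6.1, -2.0, -7.7]
grip_width: 15.7
finger_force: 30.0
[-94.24825974  35.54992203]
180 #############tttttttttttttttttttttttttttttttttttttttttttttttttttttttttttttttttttttttt
182 #############tttttttttttttttttttttttttttttttttttttttttttttttttttttttttttttttttttttttt
184 #############tttttttttttttttttttttttttttttttttttttttttttttttttttttttttttttttttttttttt
186 #############ttttttttttttttttttttttttttttttttttttttttttttttttttttttttttttttttwttttttt
188 ############ttttttttttttttttttttttttttttttttttttttttttttttttttttttttttttwwttttttttttt
190 tttttttt###ttttttttttttttttttttttttttttttttttttttAtttAAAAttttt####tttttttwwtttttttttt
192 tttttttt###ttttAtttttttttttttttttttttttttttttttttttttttAAtttttttttttttttttttttttttttt
194 ttttttttttttttAAAAAtttttttttttttttttttttttttttttttttttttttttttttttttttttttttttttttttt
196 ttttttttttttttttttttttttttttttttttttttttttttttttttttttttwww
[... 313 characters left out ...]
####wwwwwwBBBBBBBBwwwwwBwwwBBwwwwwwwwwwwwwwwww#########wwwttttttttttttttt
206 wwwwwwww########BwwwwwwBBBBBBBBBBwwwwwwwwBwwwwwwwwwwwwwwwww#######Bwwwwtttttttttttttt
208 wwwwwwww########wwwwwwwBBBBBBBBBwwwwwwwwwwBwwwwwwwwwwwwwwwwt#####wwwwwwwttttttttttttt
210 wwwwwwwB########wwwwwwwBBBBBBBBBwwwwwwwwwwwwwwwwwwwwwwwwwww######wwwwwwwwtttttttttttt
212 wwwwwwww########wwwwwwwwwwwwwwBBBwwwwwwwwwwBBwwwwwwwwwwww#########wwwwwwwtttttttttttt
214 wwwwwwww########wwwwwwwwwwwwwwwBBBwwwwwwwwwwBBwwwwwwwwww###########wwwwwwwttttttttttt
18 [347.25287425 193.95923294] [347.94126903 199.40031085]
24 [347.35983987 192.27723248] [348.05023325 197.74147508]
28 [347.43155123 191.14959392] [348.12328333 196.62938464]
```

```bash
python3 -m pendant '[[[0,0,0.05],[0,0,0],-1],[[0,0,0.03],[0,0,0],-1],[[-0.032,-0.3,0],[0,0,0.433],-1],[[0,-0.265,0],[0,0,0.4],-1],[[0.005,-0.283,0],[0,0,0.417],-1],[[0,0,0],[0,0,0],-1],[[0,0,0],[0,0,0],-1],[[0,0,0],[0,0,0],-1],[[0,0,0],[0,0,0],-1],[[0,0,0],[0,0,0],-1]]'
python3 -c "
from h import *
o=bot.get_obs();q=wj(o['tool_pos']);print(q,np.arctan2(q[1],70-q[0]),-3.046-o['tcp_rot'][2])"
```

```text
time: 46.15
tool_pos: [472.9, 108.5, 131.1]
tcp_rot: [3.141, 0.004, -3.097]
contact_force: [6.0, -2.0, -8.8]
grip_width: 15.9
finger_force: 30.0
[-97.45110169  10.51355809] 0.06270353279606693 0.050727631201907375
```

```bash
python3 -m pendant '[[[0.03,-0.15,0],[0,0,0.21],-1],[[0.03,-0.1,0],[0,0,0.15],-1],[[0.01,-0.05,0],[0,0,0.06],-1],[[0,0,0],[0,0,0],-1],[[0,0,0],[0,0,0],-1],[[0,0,0],[0,0,0],-1],[[0,0,0],[0,0,0],-1],[[0,0,0],[0,0,0],-1],[[0,0,0],[0,0,0],-1],[[0,0,0],[0,0,0],-1]]'
python3 -c "
from h import *
o=bot.get_obs();q=wj(o['tool_pos']);print(q,np.arctan2(q[1],70-q[0]),-3.046-o['tcp_rot'][2])"
```

```text
time: 46.98
tool_pos: [473.7, 99.4, 130.4]
tcp_rot: [3.142, 0.0, -3.046]
contact_force: [5.0, 0.6, -8.7]
grip_width: 16.0
finger_force: 30.0
[-97.50726132   1.3898247 ] 0.00829691080097009 -0.0003844668975165888
```

```bash
python3 -m pendant '[[[0,-0.035,0],[0,0,0],-1],[[0,0,-0.08],[0,0,0],-1],[[0,0,-0.1],[0,0,0],-1],[[0,0,-0.1],[0,0,0],-1],[[0,0,-0.08],[0,0,0],-1],[[0,0,0],[0,0,0],-1],[[0,0,0],[0,0,0],-1],[[0,0,0],[0,0,0],-1],[[0,0,0],[0,0,0],-1],[[0,0,0],[0,0,0],-1]]'
python3 -c "
from h import *
o=bot.get_obs();q=wj(o['tool_pos']);print(q,np.arctan2(q[1],70-q[0]),o['moment'])"
```

```text
time: 47.82
tool_pos: [473.7, 98.5, 119.4]
tcp_rot: [3.141, 0.0, -3.045]
contact_force: [4.7, 2.3, -6.8]
grip_width: 16.3
finger_force: 30.0
[-97.60634436   0.51276773] 0.003059347949547159 [ 0.43437319 -0.41278976  0.3093575 ]
```

```bash
python3 -m pendant '[[[0,0,-0.08],[0,0,0],-1],[[0,0,-0.08],[0,0,0],-1],[[0,0,-0.06],[0,0,0],-1],[[0,0,-0.05],[0,0,0],-1],[[0,0,0],[0,0,0],-1],[[0,0,0],[0,0,0],-1],[[0,0,0],[0,0,0],-1],[[0,0,0],[0,0,0],-1],[[0,0,0],[0,0,0],-1],[[0,0,0],[0,0,0],-1]]'
python3 -m pendant '[[[0,0,-0.05],[0,0,0],-1],[[0,0,-0.03],[0,0,0],-1],[[0,0,0],[0,0,0],-1],[[0,0,0],[0,0,0],-1],[[0,0,0],[0,0,0],-1],[[0,0,0],[0,0,0],-1],[[0,0,0],[0,0,0],-1],[[0,0,0],[0,0,0],-1],[[0,0,0],[0,0,0],-1],[[0,0,0],[0,0,0],-1]]'
```

```text
time: 48.65
tool_pos: [473.6, 98.3, 111.3]
tcp_rot: [3.141, 0.0, -3.046]
contact_force: [3.8, 3.4, -5.8]
grip_width: 15.7
finger_force: 30.0
time: 49.48
tool_pos: [473.4, 98.3, 109.2]
tcp_rot: [-3.142, -0.0, -3.046]
contact_force: [-1.3, 3.1, 4.4]
grip_width: 16.0
finger_force: 30.0
```

The pad is on the barrel. Ease slightly and let go.

```bash
python3 -m pendant '[[[0,0,0.03],[0,0,0],-1],[[0,0,0],[0,0,0],-1],[[0,0,0],[0,0,0],-1],[[0,0,0],[0,0,0],-0.63],[[0,0,0],[0,0,0],-0.6],[[0,0,0],[0,0,0],-0.55],[[0,0,0],[0,0,0],-0.45],[[0,0,0],[0,0,0],-0.35],[[0,0,0],[0,0,0],-0.3],[[0,0,0],[0,0,0],-0.3]]'
python3 -m pendant '[[[0,0,0.3],[0,0,0],-0.3],[[0,0,0.6],[0,0,0],-0.3],[[0,0,1],[0,0,0],-0.3],[[0,0,1],[0,0,0],-0.3],[[0,0,1],[0,0,0],-0.3],[[-1,0,0.5],[0,0,0],-0.3],[[-1,0,0],[0,0,0],-0.3],[[-1,0,0],[0,0,0],-0.3],[[0,0,0],[0,0,0],-0.3],[[0,0,0],[0,0,0],-0.3]]'
python3 - <<'E'
from h import *
t=bot.capture("top");h=cv2.cvtColor(t,cv2.COLOR_BGR2HSV)
for r in range(185,228,6):
    c=[u for u in range(255,285) if h[r,u,1]<45 and h[r,u,2]>90]
    if c: print(r,min(c),max(c),wj(onz("top",np.mean(c),r,83)).round(1))
for r in(199,200,201): print(r,[int(x) for x in t[r,272:300].max(1)])
print(bot.get_obs()["tool_pos"],bot.get_obs()["time"])
E
```

```text
time: 50.32
tool_pos: [473.5, 98.2, 110.0]
tcp_rot: [-3.142, -0.0, -3.046]
contact_force: [-0.3, 0.4, -0.1]
grip_width: 31.8
finger_force: 0.0
time: 51.15
tool_pos: [382.8, 98.4, 243.0]
tcp_rot: [-3.141, 0.002, -3.045]
contact_force: [0.7, 0.3, 0.9]
grip_width: 31.9
finger_force: 0.0
185 265 270 [36.3 -0.2]
191 265 271 [21.2 -0.5]
197 265 271 [6.2 0.3]
203 266 271 [-8.9 -0. ]
209 266 272 [-23.9  -0.4]
215 266 272 [-38.8   0.5]
221 267 273 [-53.9  -1.1]
227 267 272 [-68.6   1. ]
199 [46, 89, 123, 114, 117, 121, 114, 115, 114, 114, 118, 109, 101, 101, 108, 104, 123, 118, 86, 55, 86, 61, 43, 45, 41, 36, 95, 94]
200 [57, 79, 123, 116, 117, 118, 113, 118, 114, 115, 115, 119, 107, 105, 106, 105, 119, 120, 84, 52, 80, 75, 38, 49, 51, 39, 96, 115]
201 [79, 73, 118, 112, 114, 121, 118, 114, 119, 115, 114, 119, 110, 105, 109, 104, 119, 122, 95, 33, 69, 73, 38, 39, 44, 44, 59, 102]
[383.97647297  98.30405615 242.89985305] 51.2
```

The bar is closed on its axis, and the barrel's end edge is unchanged, still against the plunger tip. Hand in.

```bash
python3 -c "
from plant import bot
print(bot.close_job())"
```

```text
the job is handed in; nothing more can be done
None
```

I handed the job in at about 51 s; the system gave no verdict. The plunger bottomed out at about 9 N on the wrist, the bar measures closed in line with the keeper slot, its pad was felt on the barrel, and the barrel still looks to be against the plunger; an earlier laying-in drooped against the V block and took a push of about 19 N before I re-laid it.

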